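# Clamp an injector holder body and stack its parts on the guide pin

### The arm

A 6-joint arm with a two-finger parallel gripper is mounted at the origin on the work surface. World frame = base frame: x ahead of the robot, y to its left, z up, the work surface at z = 0. Lengths are in mm, angles in degrees, forces in N, time in s.
With the tool pointing down it reaches from about 350 to 850 mm from the base axis. Payload 8.1 kg.
Tool frame: the origin (TCP) lies midway between the tips of the shut fingers; the grasp point (between the pads) lies 19 mm behind it (r.pinch_z is the distance from the TCP to the grasp point, in mm); z points along the fingers, y is the line along which they close (so a half turn about z gives the same grasp; the last joint's range is limited). The gripper opens to 85 mm and grips with 20 to 120 N. Pads are 22 mm wide; open, the fingers measure 114 mm over their backs; the gripper's body (76 mm by 85 mm) begins 54 mm behind the grasp point. The pads swing forward as they close: fully open they stand 13 mm farther back than shut.
Start: joints at [62.086, 7.471, 85.268, -0, 87.261, -4.893], TCP at [234.625, 552.229, 231.292] pointing down, gripper open.
Joint ranges: [-169.43, 169.43], [-51.17, 129.36], [1.28, 143.12], [-76.62, 256.62], [0, 156.53], [-152.29, 152.29]. Speed limits (degrees/s): [136.94, 136.94, 159.86, 180, 180, 180].

### API

Orientations are given as [roll, pitch, yaw] about the fixed x, y, z axes, in that order (R = Rz(yaw) Ry(pitch) Rx(roll)).
In Python, from bench import sensors, optics, job, r gives the robot as it stands.
- The arm moves only by the tool play_rows, never from a script. Its argument "motion" is a list that holds one entry, the list of rows, each a list of 6 numbers: the shift along the tool's x, y, z in cm, then the turn, a rotation vector about the tool's x, y, z in degrees. In form: [[[x, y, z, ax, ay, az], ...]]. A call has 1 to 5 rows; each row is the pose to reach, as a shift and turn from the pose commanded when the call began, along the tool's axes at that moment; what a row does not reach only later rows make up. A row lasts 1/10 s, in which the tool goes at most 50 mm and 8.59 degrees, less where a joint would pass 70% of its speed; a pose out of reach is approached as far as the arm can. A call with a gripper value outside its range is refused whole. "jaw" is the opening, from 0 (shut) to 1 (fully open), set as the call begins (left out, the last holds). The fingers move at their own pace and stop on an object; "squeeze" is the grip in N (left out, the last holds). Time passes only in rows, so rows that repeat a pose let the fingers close. It gives the time, the measured TCP pose, the force, the opening and the grip force at its end, in the units of the state.
- sensors.sense(): the state, without advancing time (a new reading comes with each control period).
- optics.snapshot(name): name is "scene" or "top" or "wrist"; returns a dict with "pixels" (400x640x3 uint8, red, green, blue), "mtx" (3x3 intrinsics, pixels), "R" (3x3) and "t" (3): a world point X has camera coordinates R X + t; the wrist camera has in their place "T_tool_cam" (4x4, takes a point from camera to tool coordinates, whose origin is the TCP and whose axes are the flange's). Camera axes: x right, y down, z forward; pixel columns grow to the right and rows downward; lengths in mm; the calibration is good to about 2 mm. A picture is of the moment at which its call begins: read the wrist's pose just before it. There is no depth.
- job.hand_in(): hands the job in; it is judged then, once.
The state is a dict: "time": time; "joint_pos": joint angles; "qd": joint speeds; "joint_efforts": joint torques, N m; "tool_pos": TCP position; "tcp_rot": TCP orientation; "ft_force": force on the tool from outside, world axes, zero at the start; "wrist_torque": the same for the moment, N m; "finger_gap": finger opening in mm; "grip_force": force on a finger pad.
Only numpy, scipy, OpenCV 4.12 (cv2) and the standard library are available. Lean on these libraries where they do the work, as an engineer would, in place of code of your own. Each camera call takes 0.05 s, during which the arm holds its last target. There are 200 camera calls.

### The job

Set the holder body upright on the two parallels in the vise, at the middle of the jaws' length with its long sides facing the jaws, and slide the jaw with the black knob home until the body is clamped firmly against the fixed jaw. Then stack the loose parts on its guide pin in this order: the flat wide ring first, the tall sleeve on it, and the hexagonal cap nut last, open end down over the pin's tip, each lying flat on the one below, and let go of everything. Leave the injector and the dial gauge where they lie.

Things in the scene. Friction and masses are not known exactly. Their poses are not given: they have to be found in the camera images.
- vise: Grey vise, bolted down. Origin: centre of its underside; x from sliding to fixed jaw (away from the robot within 20 deg), y along the jaws. Foot 230 x 100 mm. Fixed jaw: face at x = 55 mm, 30 thick, y -35 to 35, top z = 65. Two fixed parallels (strips along y) at x = 25 and 45, top z = 40. A 40 mm thick body clamped on them has its middle at x = 35, underside at z = 40.
- jaw (a joint): Travel (m) of the sliding jaw towards the fixed jaw. Gap between the jaws = 75 mm minus this; starts at 0 to 0.012, stop at 0.045, reads 0.035 when the 40 mm body is clamped. Moves against about 4 N friction and stays where left. Jaw 70 mm long, 30 mm thick, top 65 mm above the bench.
- jaw_knob (a point): Middle of the sliding jaw's upright round black knob, diameter 22 mm, 28 mm tall; this point is 70 mm, its top 84 mm above the bench. On the vise's centre line 60 mm behind the jaw's clamping face, it travels with the jaw; pinch it from above or push it. Carriage below: 40 mm wide, top 45 mm above the bench.
- holder_mid (a point): Holder body, a dark steel block 40 (own x) x 60 (own y) x 45 mm tall, 0.65 kg, standing, with a bright guide pin, diameter 12, rising 52 mm from the middle of its top (last 4 mm tapered). Point: centre of the block, on the pin's axis, 22.5 mm above its underside. Can be lifted by the pin. Its 60 mm long sides (own +x, -x) go against the jaws, either way round.
- seat_mid (a point): Flat wide loose steel ring, outer diameter 50 mm, hole 18 mm, 12 mm thick, about 0.16 kg, lying flat. This point is its centre, 6 mm above its underside. Either face may be up. Goes on the pin first, resting on the block's top.
- sleeve_mid (a point): Tall loose steel sleeve (tube), outer diameter 34 mm, hole 18 mm right through, 30 mm tall, about 0.15 kg, standing upright. This point is its centre, 15 mm above its underside. Goes on the pin second, standing on the flat ring.
- cap_mid (a point): Hexagonal steel cap nut, 32 mm across flats (37 across corners), 24 mm tall (flats 20, then a round boss, diameter 22), 0.11 kg, closed top, blind hole 18 mm wide, 14 deep, open downward: it already stands open end down. Point: its centre, 12 mm above its underside; own x is square to one of the six flats. Goes on last, on the sleeve; the pin's tip enters 10 mm.
- injector_mid (a point): Bystander: an injector lying on its side, 150 mm long, 28 mm thick, black connector at one end. Point on its axis at mid-length. Must stay where it lies.
- gauge_mid (a point): Bystander: a dial gauge lying face up, round case of diameter 56 mm, 18 mm thick, with a stem reaching 96 mm from its centre along own +x. Point: centre of the case. Must stay where it lies.
Things that resemble listed ones, but are neither listed nor needed, are in the scene too. Leave any red look-alike of the part that bears holder_mid alone. What is shaped like the part that bears seat_mid but purple is not meant.

How it is judged (in metres and radians):
On the way, in this order (a step that is already met when the one before it is completed fails the run):
1. the holder body is seated on the parallels and clamped between the jaws (x of holder_mid in the frame of vise between 0.032 and 0.038 m and y of holder_mid in the frame of vise between -0.01 and 0.01 m and z of holder_mid in the frame of vise between 0.0595 and 0.0655 m and angle between holder_mid's own z axis and vertical below 0.06 rad and angle between the x axis of holder_mid and the x axis of vise, either way round below 0.06 rad and value of joint jaw above 0.033 m), for 0.2 s.
2. the flat wide ring lies on the block round the pin (all of step 1 and horizontal distance between seat_mid and holder_mid below 0.006 m and z of seat_mid in the frame of holder_mid between 0.0255 and 0.0315 m and angle between seat_mid's own z axis and vertical below 0.08 rad), for 0.2 s.
3. the sleeve stands on the ring round the pin (all of step 2 and horizontal distance between sleeve_mid and holder_mid below 0.006 m and z of sleeve_mid in the frame of holder_mid between 0.0465 and 0.0525 m and angle between sleeve_mid's own z axis and vertical below 0.08 rad), for 0.2 s.
4. the cap nut sits on the sleeve over the pin's tip (all of step 3 and horizontal distance between cap_mid and holder_mid below 0.006 m and z of cap_mid in the frame of holder_mid between 0.0735 and 0.0795 m and angle between cap_mid's own z axis and vertical below 0.08 rad), for 0.2 s.
At the end, for the whole second after the job is handed in: Body clamped: on the parallels and against the fixed jaw (3 mm), square (0.06 rad), centred along the jaws (10 mm), jaw within 2 mm of it. On its pin, upwards: flat ring, sleeve, cap nut, each within 6 mm of the axis, 3 mm of its resting height, flat (0.08 rad) (all of step 4); the robot touches nothing.
It fails at once if the injector is moved more than 30 mm (distance of injector_mid from where it was at the start of the episode above 0.03 m).
It fails at once if the dial gauge is moved more than 30 mm (distance of gauge_mid from where it was at the start of the episode above 0.03 m).
It also fails if it takes over 115 s, if anything falls off the work surface, if the arm or the gripper's body presses on something with over 40 N, if the wrist force passes 120 N, or if a joint passes its speed limit or range.

## Working session

There is one attempt and no reset: what is moved stays moved. The work goes in short steps, Python scripts to look and compute and a tool call to move; the robot and the scene stay as the last step left them, time stands still between calls to the robot, and variables do not carry over. Pictures are saved under pics/ and viewed, at most 14 in all, crops included, and the job is handed in when it is done.

Besides the shell and the picture viewer there is one more tool, called after "Emit:" as name([rows], argument=value, ...), one row to a line, values as JSON. play_rows: Moves the arm, as the interface text tells. Its arguments: {"type":"object","properties":{"motion":{"type":"array","items":{"type":"array","items":{"type":"array","items":{"type":"number"}}}},"jaw":{"type":"number"},"squeeze":{"type":"number"}},"required":["motion"]}

```bash
ls; mkdir -p pics; python3 - <<'E'
from bench import sensors, optics, job, r
import cv2,pickle
print(sensors.sense())
for n in ["scene","top"]:
    d=optics.snapshot(n); cv2.imwrite(f"pics/{n}0.png",d["pixels"][:,:,::-1]); pickle.dump(d,open(f"{n}0.pkl","wb"))
    print(n,d["mtx"],d["R"],d["t"])
s=sensors.sense(); d=optics.snapshot("wrist"); cv2.imwrite("pics/wrist0.png",d["pixels"][:,:,::-1]);print(d["mtx"],d["T_tool_cam"])
E
```

```text
pics
{'time': 0.0, 'joint_pos': array([ 6.20849699e+01,  7.51432144e+00,  8.53288576e+01,  2.18515279e-04,
        8.72605078e+01, -4.89447529e+00]), 'qd': array([-0.01304761,  0.04400933,  0.00021824, -0.06813587, -0.01308871,
        0.05810222]), 'joint_efforts': array([ 1.04543757e-03, -5.69375432e+01, -5.00574911e+01, -1.07740232e-04,
        1.40252011e-02,  4.24634050e-05]), 'tool_pos': array([234.3759941 , 551.74547281, 230.25666052]), 'tcp_rot': array([-1.79896710e+02, -9.06409698e-03,  1.56979426e+02]), 'ft_force': array([ 0.34847405,  0.51896122, -0.82060003]), 'wrist_torque': array([ 0.00077412,  0.01316014, -0.001503  ]), 'grip_force': 0.0, 'finger_gap': 85.74956055194161}
scene [[406.94608945   0.         326.74174624]
 [  0.         406.94608945 199.38755602]
 [  0.           0.           1.        ]] [[-0.79412964  0.60773645  0.00381155]
 [ 0.49294249  0.64777129 -0.58086148]
 [-0.35547971 -0.45940044 -0.8139935 ]] [ 416.57753435 -200.77715032 1258.29185434]
top [[405.71954108   0.         316.70967466]
 [  0.         405.71954108 206.06342003]
 [  0.           0.           1.        ]] [[ 0.02906069 -0.99957342 -0.00290769]
 [-0.98215013 -0.02801308 -0.18600105]
 [ 0.18584025  0.0082611  -0.98254524]] [-16.84806187 545.68897641 989.63996082]
[[280.62380253   0.         319.76160771]
 [  0.         280.62380253 195.09487492]
 [  0.           0.           1.        ]] [[ 1.88005849e-04 -9.55261690e-01 -2.95761844e-01  7.47764305e+01]
 [ 9.99999774e-01  3.70619929e-04 -5.61374690e-04  2.11470489e-01]
 [ 6.45874969e-04 -2.95761672e-01  9.55261543e-01 -1.43724233e+02]
 [ 0.00000000e+00  0.00000000e+00  0.00000000e+00  1.00000000e+00]]
```

View pics/top0.png

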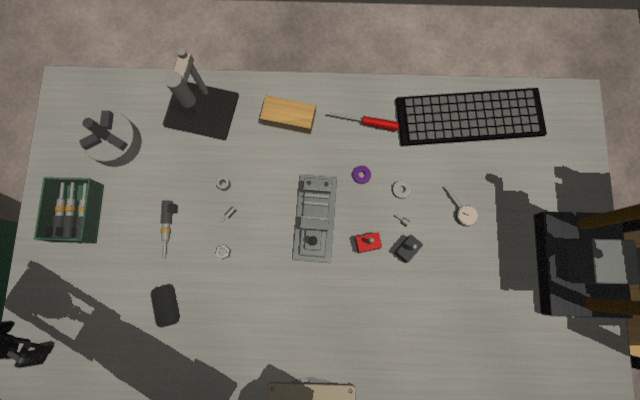

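View pics/scene0.png

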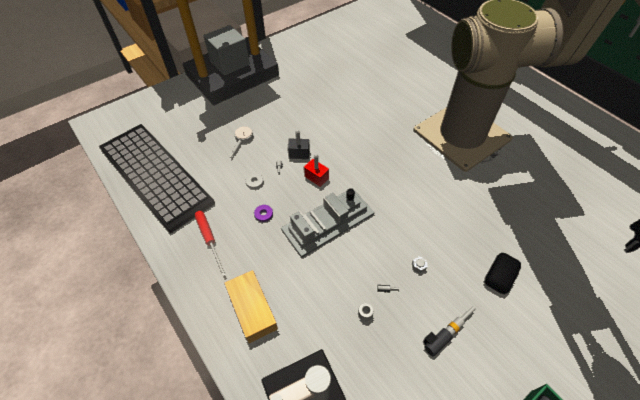

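Top view candidates: holder body – black block (407,248) vs. red block (369,241): the dark one is meant. Ring – grey (401,189) vs. purple (362,174): grey is meant. Ring at (223,184) and hex (222,252) look like sleeve and cap. Bystanders: injector (166,228), gauge (466,215). I'll confirm these in an enlarged crop.

```bash
cat > h.py <<'E'
import numpy as np,cv2,pickle
from bench import sensors, optics, job, r
from scipy.spatial.transform import Rotation as Ro
def ray(d,uv,z):
    "pixel(s) -> world points on plane z (fixed cams)"
    uv=np.atleast_2d(uv).astype(float); R=np.array(d["R"]);t=np.array(d["t"])
    v=np.c_[uv,np.ones(len(uv))]@np.linalg.inv(d["mtx"]).T@R; o=-R.T@t
    return o+v*((z-o[2])/v[:,2])[:,None]
def proj(d,X):
    c=np.atleast_2d(X)@np.array(d["R"]).T+d["t"]; p=c@d["mtx"].T; return p[:,:2]/p[:,2:]
def wrist(name=None):
    s=sensors.sense(); d=dict(optics.snapshot("wrist"))
    Rt=Ro.from_euler("xyz",s["tcp_rot"],degrees=True).as_matrix(); T=np.array(d["T_tool_cam"])
    Rc=Rt@T[:3,:3]; o=Rt@T[:3,3]+s["tool_pos"]
    d["R"]=Rc.T; d["t"]=-Rc.T@o
    if name: cv2.imwrite(f"pics/{name}.png",d["pixels"][:,:,::-1]); pickle.dump(d,open(name+".pkl","wb"))
    return s,d
def tool(s,target):
    "world offset to target in tool axes, cm"
    Rt=Ro.from_euler("xyz",s["tcp_rot"],degrees=True).as_matrix()
    return Rt.T@(np.array(target)-s["tool_pos"])/10
E
python3 - <<'E'
from h import *
d=pickle.load(open("top0.pkl","rb")); s=pickle.load(open("scene0.pkl","rb"))
im=d["pixels"][:,:,::-1]
cv2.imwrite("pics/topc.png",cv2.resize(im[150:275,205:475],(800,370),interpolation=cv2.INTER_CUBIC))
ims=s["pixels"][:,:,::-1]
cv2.imwrite("pics/scenec.png",cv2.resize(ims[120:330,210:450],(680,595),interpolation=cv2.INTER_CUBIC))
for n,uv,z in [("vise",(315,218),0),("knob",(312,241),84),("holder",(407,250),45),("seat",(401,189),12),("sleeve",(223,184),30),("cap",(222,252),20),("inj",(166,228),14),("gauge",(466,215),18)]: print(n,ray(d,uv,z).round())
for n,uv,z in [("knob",(351,192),84),("seat",(255,182),12),("sleeve",(366,310),30),("cap",(420,263),20)]: print(n,ray(s,uv,z).round())
E
```

```text
vise [[523.   3.   0.]]
knob [[453.   8.  84.]]
holder [[ 441. -232.   45.]]
seat [[ 606. -226.   12.]]
sleeve [[602. 249.  30.]]
cap [[424. 241.  20.]]
inj [[483. 394.  14.]]
gauge [[ 539. -395.   18.]]
knob [[456.  10.  84.]]
seat [[ 609. -218.   12.]]
sleeve [[608. 252.  30.]]
cap [[426. 240.  20.]]
```

View pics/topc.png

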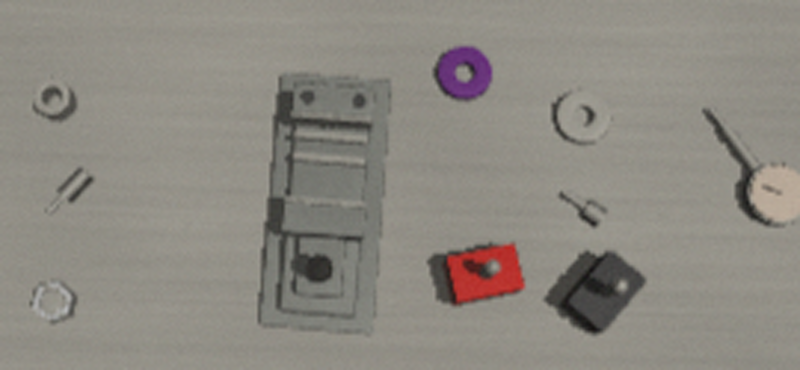

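View pics/scenec.png

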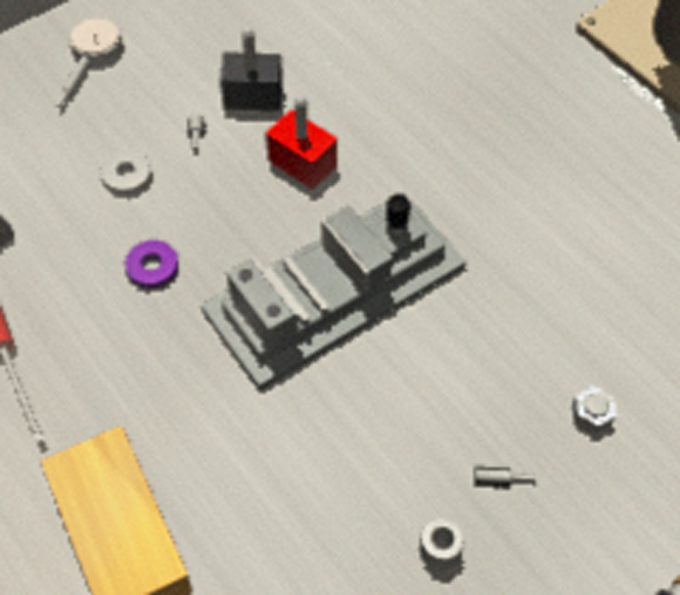

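The crops confirm it: dark block with bright pin, top (407,248); grey wide ring (401,189); tall sleeve (223,184); hex cap nut with boss (222,252). The red block and purple ring are decoys. The vise knob is at (312,241), toward the robot. Next I hover over the vise.

Emit:
play_rows([
  [[-2.9,-2.7,-0.2,0,0,0],[-5.9,-5.5,-0.4,0,0,0],[-8.8,-8.2,-0.5,0,0,0],[-11.8,-11,-0.6,0,0,0],[-14.7,-13.7,-0.7,0,0,0]],
])

```text
time: 0.65
tool_pos: [316.6, 367.0, 238.0]
tcp_rot: [-180.0, -0.0, 157.0]
ft_force: [0.9, 0.3, 0.0]
finger_gap: 85.3
grip_force: 0.0
```

Emit:
play_rows([
  [[-2.9,-2.7,-0.2,0,0,0],[-5.9,-5.5,-0.4,0,0,0],[-8.8,-8.2,-0.5,0,0,0],[-11.8,-11,-0.6,0,0,0],[-14.7,-13.7,-0.7,0,0,0]],
])

```text
time: 1.15
tool_pos: [398.3, 183.4, 245.2]
tcp_rot: [180.0, 0.0, 157.0]
ft_force: [1.0, 0.7, -0.2]
finger_gap: 85.0
grip_force: 0.0
```

Emit:
play_rows([
  [[-2.9,-2.7,0,0,0,-4],[-5.9,-5.5,0,0,0,-8],[-8.8,-8.2,0,0,0,-12],[-11.8,-11,0,0,0,-16],[-14.7,-13.7,0,0,0,-19]],
])

```text
time: 1.65
tool_pos: [480.1, -0.2, 245.2]
tcp_rot: [180.0, 0.0, 176.1]
ft_force: [0.3, 0.5, 0.4]
finger_gap: 85.8
grip_force: 0.0
```

```bash
python3 - <<'E'
from h import *
s,d=wrist("w1"); print(s["time"],s["tool_pos"],s["tcp_rot"],s["ft_force"])
for n,X in [("knob",(454,9,84)),("hold",(441,-232,45)),("cap",(425,240,24)),("vise",(523,3,65))]: print(n,proj(d,X))
E
```

```text
1.65 [ 4.80064570e+02 -2.27803863e-01  2.45163424e+02] [1.79996559e+02 2.76611333e-04 1.76124332e+02] [0.34209217 0.45589272 0.35631215]
knob [[326.7917318  154.54559245]]
hold [[129.06431042 152.18124922]]
cap [[509.40269154 111.3129306 ]]
vise [[324.92219007 208.46643536]]
```

View pics/w1.png

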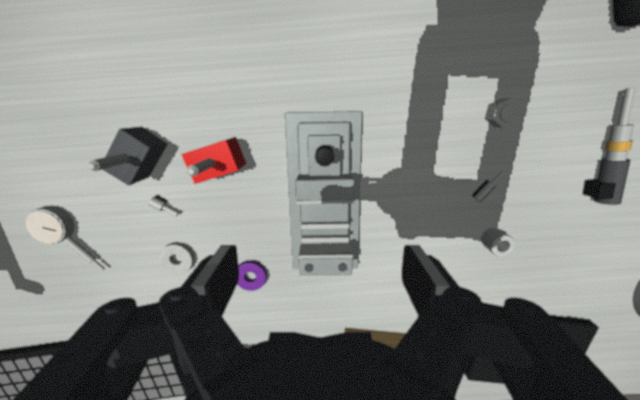

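Wrist view: vise upright in the image, knob (325,155), sliding jaw (325,187), fixed jaw (326,265). Dark holder (137,155), pin tip (97,163), ring (179,256), cap (497,112), sleeve (499,242). Enlarging vise and holder together.

```bash
python3 - <<'E'
from h import *
d=pickle.load(open("w1.pkl","rb")); im=d["pixels"][:,:,::-1]
a=cv2.resize(im[105:285,275:375],None,fx=3.3,fy=3.3,interpolation=cv2.INTER_CUBIC)
b=cv2.resize(im[110:200,85:185],None,fx=4.4,fy=4.4,interpolation=cv2.INTER_CUBIC); b=cv2.convertScaleAbs(b,alpha=2)
c=np.zeros((594,780,3),np.uint8); c[:a.shape[0],:a.shape[1]]=a; c[:b.shape[0],335:335+b.shape[1]]=b
cv2.imwrite("pics/w1c.png",c); print(a.shape,b.shape)
E
```

```text
(594, 330, 3) (396, 440, 3)
```

View pics/w1c.png

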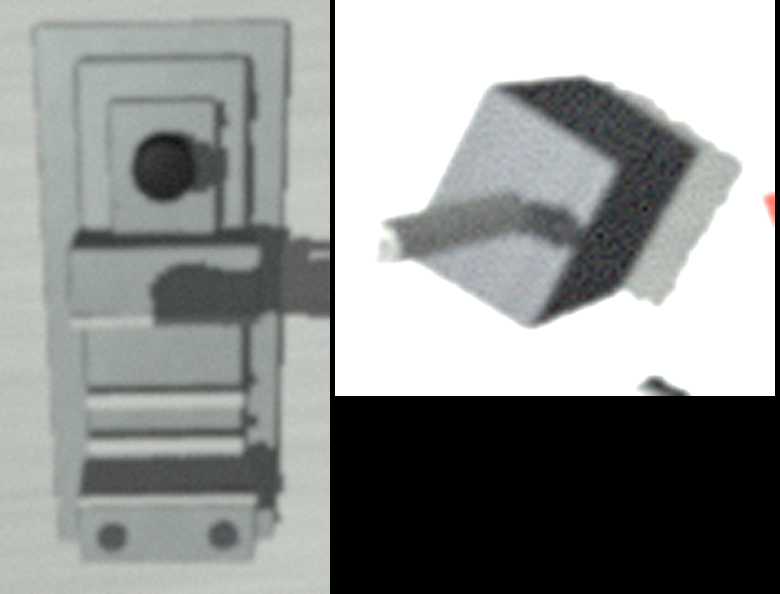

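```bash
python3 - <<'E'
from h import *
d=pickle.load(open("w1.pkl","rb"))
P=lambda x,y:(275+(x-1.5)/3.3,105+(y-1.5)/3.3)
H=lambda x,y:(85+(x-335-2)/4.4,110+(y-2)/4.4)
v=ray(d,[P(80,498),P(255,498),P(70,320),P(263,320),P(72,245),P(265,240)],65); print(v.round(1))
for i in (0,2,4): e=v[i]-v[i+1]; print("len",np.hypot(*e[:2]),"yaw",np.degrees(np.arctan2(-e[0],e[1])))
k=ray(d,P(162,166),84)[0]; print("knob",k)
h=ray(d,[H(495,88),H(618,163),H(530,325)],45); print(h.round(1))
print(np.linalg.norm(h[0]-h[1]),np.linalg.norm(h[1]-h[2]))
print("centre",(h[0]+h[2])/2); e=h[0]-h[1];l=h[1]-h[2];print("short dir",np.degrees(np.arctan2(e[1],e[0])),"long dir-90",np.degrees(np.arctan2(l[1],l[0]))-90)
print("pin tip",ray(d,H(388,240),97))
f=ray(d,[P(33,25),P(289,20),P(55,540),P(275,535)],10); print(f.round(1))
E
```

```text
[[585.2 -34.8  65. ]
 [589.8  33.7  65. ]
 [511.6 -31.9  65. ]
 [516.4  39.1  65. ]
 [483.4 -28.5  65. ]
 [486.2  40.8  65. ]]
len 68.63398593009457 yaw 176.15292391290328
len 71.16026302912057 yaw 176.14572043259983
len 69.36518953091439 yaw 177.66782069140052
knob [454.09859823   5.55198651  84.        ]
[[ 413.7 -234.5   45. ]
 [ 435.9 -206.1   45. ]
 [ 479.9 -242.8   45. ]]
36.0522386824081 57.3027346342135
centre [ 446.79797985 -238.66735728   45.        ]
short dir -128.070175035352 long dir-90 50.121970384546245
pin tip [[ 445.66551084 -233.69314141   97.        ]]
[[407.1 -41.3  10. ]
 [412.   59.   10. ]
 [636.8 -55.1  10. ]
 [641.   47.3  10. ]]
```

Emit:
play_rows([
  [[0.3,-4,0,0,0,0],[0.7,-8.8,0,0,0,0],[1.1,-13.6,1,0,0,0],[1.5,-18.4,3.5,0,0,0],[1.8,-22,6,0,0,0]],
], jaw=0.5)

```text
time: 2.2
tool_pos: [446.3, -219.1, 185.6]
tcp_rot: [-179.9, 0.1, 175.9]
ft_force: [1.1, -0.6, -0.6]
finger_gap: 42.6
grip_force: 0.0
```

Emit:
play_rows([
  [[0,-1.8,2,0,0,0],[0,-1.8,2,0,0,0]],
])

```text
time: 2.4
tool_pos: [442.4, -235.6, 161.4]
tcp_rot: [179.9, -0.3, 175.8]
ft_force: [-0.8, 1.2, 0.2]
finger_gap: 42.7
grip_force: 0.0
```

```bash
python3 - <<'E'
from h import *
s,d=wrist("w2"); print(s["time"],s["tool_pos"],s["tcp_rot"],s["finger_gap"],tool(s,(446,-236,97)),proj(d,[(446,-236,97),(446,-236,45)]))
E
```

```text
2.4 [ 442.39738161 -235.62642246  161.43711107] [179.8503821  -0.3286309 175.7751458] 42.67460968274036 [-0.39898802 -0.02753632  6.44147866] [[319.59795305 212.41095848]
 [319.52073813 193.67245083]]
```

View pics/w2.png

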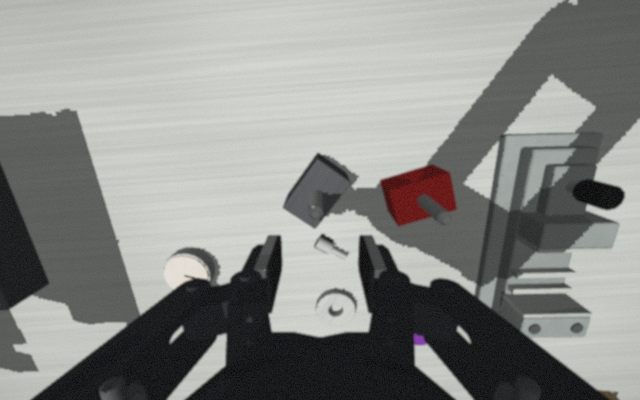

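Holder block at (318,190), pin tip (316,214); the red look-alike is safely right at (420,195); the fingers straddle the centre column.

```bash
python3 - <<'E'
from h import *
d=pickle.load(open("w2.pkl","rb")); im=d["pixels"][:,:,::-1]
print("pin",ray(d,(316,214),97),tool(sensors.sense(),ray(d,(316,214),97)[0]))
b=cv2.convertScaleAbs(cv2.resize(im[145:235,275:365],None,fx=6,fy=6,interpolation=cv2.INTER_CUBIC),alpha=1.8)
cv2.imwrite("pics/w2c.png",b)
E
```

```text
pin [[ 447.12618634 -238.94370272   97.        ]] [-0.41044399 -0.41112263  6.63138545]
```

View pics/w2c.png

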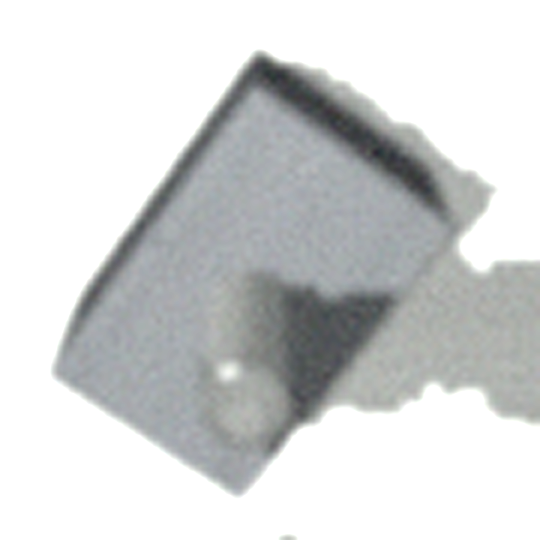

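The enlarged view shows top-face corners (258,82), (450,218), (240,493), (55,372) and the pin tip centre (250,410) in the crop.

```bash
python3 - <<'E'
from h import *
d=pickle.load(open("w2.pkl","rb"))
Q=lambda x,y:(275+(x-2.5)/6,145+(y-2.5)/6)
c=ray(d,[Q(258,82),Q(450,218),Q(240,493),Q(55,372)],45); print(c.round(1),c.mean(0))
e=np.diff(np.r_[c,c[:1]],axis=0); print([(round(np.hypot(*k[:2]),1),round(np.degrees(np.arctan2(k[1],k[0])),1)) for k in e])
p=ray(d,Q(250,410),97)[0]; print("pin",p); s=sensors.sense(); print(s["time"],s["tool_pos"],s["tcp_rot"],tool(s,(p[0],p[1],51)))
E
```

```text
[[ 411.5 -235.3   45. ]
 [ 435.4 -206.4   45. ]
 [ 480.2 -243.5   45. ]
 [ 456.6 -272.    45. ]] [ 445.92886805 -239.29559283   45.        ]
[(np.float64(37.5), np.float64(50.3)), (np.float64(58.1), np.float64(-39.6)), (np.float64(37.0), np.float64(-129.6)), (np.float64(58.2), np.float64(140.8))]
pin [ 446.22846443 -238.6754594    97.        ]
2.45 [ 443.56300538 -234.70807454  163.33731305] [179.87423285  -0.20993936 175.83503415] [-0.33581626 -0.40098709 11.23172311]
```

Emit:
play_rows([
  [[0,-0.2,1,0,0,0],[0,-0.2,4,0,0,0],[0,-0.2,7,0,0,0],[0,-0.2,10,0,0,0],[0,-0.2,11.3,0,0,0]],
])

```text
time: 2.95
tool_pos: [444.2, -234.7, 50.1]
tcp_rot: [179.9, -0.1, 176.1]
ft_force: [-0.6, 0.5, -0.7]
finger_gap: 42.7
grip_force: 0.0
```

Emit:
play_rows([
  [[0,0,0,0,0,0],[0,0,0,0,0,0],[0,0,0,0,0,0],[0,0,0,0,0,0],[0,0,0,0,0,0]],
], jaw=0, squeeze=80)

```text
time: 3.45
tool_pos: [445.8, -237.1, 53.6]
tcp_rot: [-180.0, 0.1, 176.0]
ft_force: [-1.5, 2.0, 4.3]
finger_gap: 10.3
grip_force: 78.5
```

Emit:
play_rows([
  [[0,0,0,0,0,0],[0,0,0,0,0,0],[0,0,0,0,0,0]],
])

```text
time: 3.75
tool_pos: [445.7, -237.1, 53.6]
tcp_rot: [-180.0, 0.1, 176.0]
ft_force: [-1.9, 1.9, 7.3]
finger_gap: 10.0
grip_force: 78.8
```

Emit:
play_rows([
  [[0,0,-0.5,0,0,0],[0,0,-2,0,0,0],[0,0,-5,0,0,0],[0,0,-8.5,0,0,0],[0,0,-11,0,0,0]],
])

```text
time: 4.25
tool_pos: [444.9, -236.6, 163.8]
tcp_rot: [-180.0, 0.0, 176.0]
ft_force: [0.8, -0.6, -5.7]
finger_gap: 9.7
grip_force: 78.2
```

Emit:
play_rows([
  [[0,0,-1.5,0,0,0],[0,0,-2.5,0,0,0],[0,0,-3,0,0,0],[0,0,-3,0,0,0]],
])

```text
time: 4.65
tool_pos: [444.7, -236.5, 191.7]
tcp_rot: [180.0, -0.0, 176.0]
ft_force: [0.8, 0.4, -5.2]
finger_gap: 10.1
grip_force: 78.2
```

```bash
python3 - <<'E'
from h import *
s=sensors.sense(); print(s, tool(s,(565.5,-0.4,193)))
E
```

```text
{'time': 4.65, 'joint_pos': array([-3.38374967e+01, -6.27856819e+00,  1.03263314e+02, -1.10735253e-03,
        8.30651781e+01, -1.19814393e+02]), 'qd': array([ 0.06714456,  0.65579473,  1.05010393,  0.02186061, -0.67581171,
        0.06842407]), 'joint_efforts': array([ 2.07718823e-02, -4.71863937e+01, -5.30538797e+01, -1.11527934e-03,
        2.72318870e-01,  1.63491763e-04]), 'tool_pos': array([ 444.74546867, -236.52056565,  191.74715358]), 'tcp_rot': array([ 1.79976132e+02, -4.38627795e-02,  1.75977039e+02]), 'ft_force': array([ 0.75568305,  0.42823352, -5.20872953]), 'wrist_torque': array([-0.06750679, -0.00680018,  0.03104073]), 'grip_force': 78.20826888084412, 'finger_gap': 10.06372221075184} [-10.38906752  24.40109852  -0.12307303]
```

Emit:
play_rows([
  [[-1,2.4,0,0,0,0],[-2.6,6.2,0,0,0,0],[-4.4,10.4,0,0,0,0],[-6.2,14.6,0,0,0,0],[-7.8,18.4,0,0,0,0]],
])

```text
time: 5.15
tool_pos: [535.5, -56.4, 190.4]
tcp_rot: [180.0, -0.1, 176.0]
ft_force: [-0.4, 0.5, -5.5]
finger_gap: 10.1
grip_force: 78.7
```

Emit:
play_rows([
  [[-1.2,2.8,0,0,0,6],[-2.2,5,0,0,0,14],[-2.6,6,0,0,0,22],[-2.6,6,0,0,0,30],[-2.6,6,0,0,0,38]],
])

```text
time: 5.65
tool_pos: [564.9, 0.2, 189.9]
tcp_rot: [-179.9, -0.2, 137.7]
ft_force: [0.6, -0.8, -5.5]
finger_gap: 10.2
grip_force: 78.7
```

Emit:
play_rows([
  [[0,0,0,0,0,8],[0,0,0,0,0,14],[0,0,0,0,0,16.2],[0,0,0,0,0,16.2],[0,0,0,0,0,16.2]],
])

```text
time: 6.15
tool_pos: [565.2, -0.5, 190.9]
tcp_rot: [-179.9, -0.1, 121.9]
ft_force: [-0.6, 0.5, -6.0]
finger_gap: 9.7
grip_force: 78.7
```

```bash
python3 - <<'E'
from h import *
s,d=wrist("w3"); print(s["time"],s["tool_pos"],s["tcp_rot"],s["ft_force"])
s2=dict(optics.snapshot("scene")); t=dict(optics.snapshot("top"))
a=cv2.resize(s2["pixels"][130:270,260:400,::-1],(400,400),interpolation=cv2.INTER_CUBIC)
b=cv2.resize(t["pixels"][160:270,260:370,::-1],(400,400),interpolation=cv2.INTER_CUBIC)
cv2.imwrite("pics/v3.png",np.hstack([a,b]))
pickle.dump(t,open("t3.pkl","wb"))
E
```

```text
6.15 [ 5.65152919e+02 -4.87138675e-01  1.90881095e+02] [-1.79896464e+02 -7.72670172e-02  1.21859577e+02] [-0.62383461  0.50071397 -5.99986977]
```

View pics/w3.png

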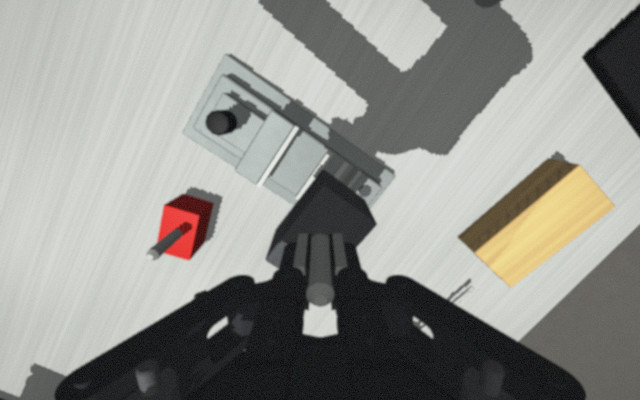

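Block hangs at (320,215), centered over the vise gap; its nearer lower edge runs (323,170)-(376,212); pin upright between the fingers at (319,290).

```bash
python3 - <<'E'
from h import *
d=pickle.load(open("w3.pkl","rb"))
for z in (138,):
    c=ray(d,[(323,170),(376,212),(270,250)],z); e=c[1]-c[0]; f=c[2]-c[0]; print(c.round(1),np.hypot(*e[:2]),np.degrees(np.arctan2(e[1],e[0])),np.hypot(*f[:2]),np.degrees(np.arctan2(f[1],f[0])))
E
```

```text
[[550.1  28.9 138. ]
 [600.7  22.7 138. ]
 [548.7 -46.9 138. ]] 50.95367528942996 -6.941385830313087 75.81382118040126 -91.02809698724438
```

View pics/v3.png

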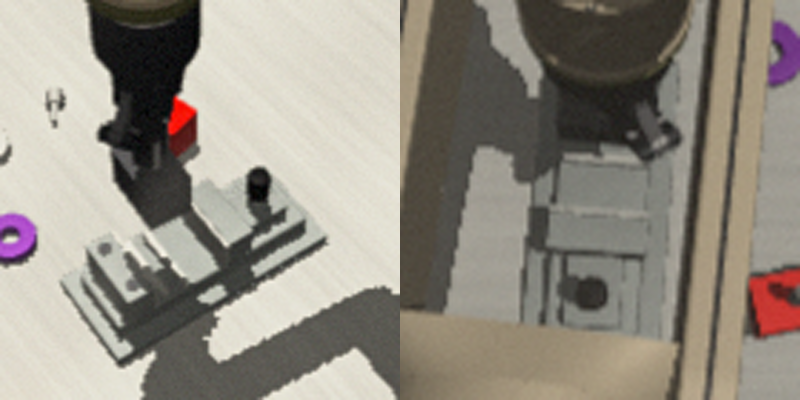

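Emit:
play_rows([
  [[0,0,1,0,0,0],[0,0,3.5,0,0,0],[0,0,6,0,0,0],[0,0,8,0,0,0],[0,0,9,0,0,0]],
])

```text
time: 6.8
tool_pos: [564.0, -0.4, 99.1]
tcp_rot: [-179.8, -0.1, 121.8]
ft_force: [-0.5, 0.3, -6.7]
finger_gap: 10.1
grip_force: 78.7
```

Emit:
play_rows([
  [[0,0,0.2,0,0,0],[0,0,0.4,0,0,0],[0,0,0.5,0,0,0],[0,0,0.5,0,0,0]],
])

```text
time: 7.2
tool_pos: [565.6, -0.6, 98.1]
tcp_rot: [-180.0, -0.0, 121.8]
ft_force: [-5.4, -1.6, -4.9]
finger_gap: 10.1
grip_force: 79.2
```

```bash
python3 - <<'E'
from h import *
s,d=wrist("w4"); print(s["time"],s["tool_pos"],s["tcp_rot"],s["ft_force"])
cv2.imwrite("pics/w4c.png",cv2.convertScaleAbs(cv2.resize(d["pixels"][50:300,150:480,::-1],(792,600),interpolation=cv2.INTER_CUBIC),alpha=1.6))
E
```

```text
7.2 [565.64427932  -0.63583622  98.08682578] [-1.79971373e+02 -3.22438459e-03  1.21790233e+02] [-5.36358409 -1.57968845 -4.88126023]
```

View pics/w4c.png

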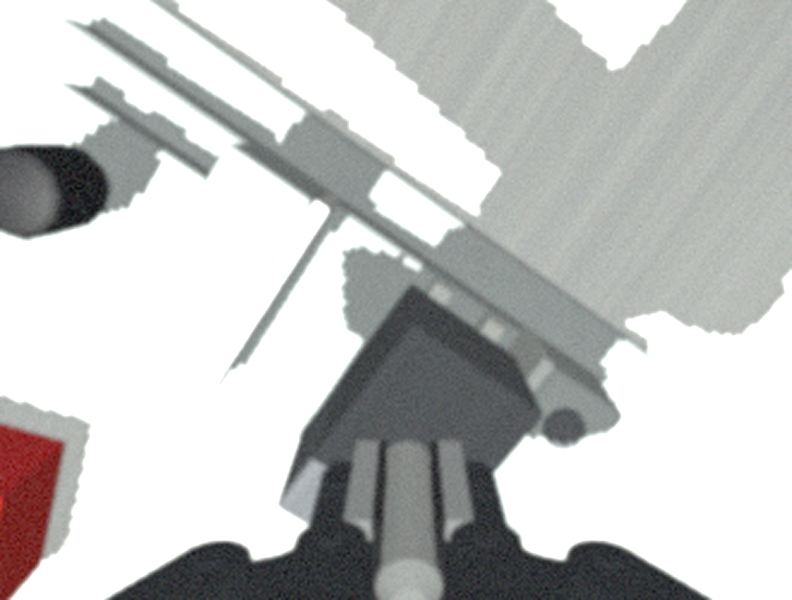

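Block is between the jaws, square to the vise (edge slopes match) but lightly rubbing the fixed jaw (−5 N in x). Backing off 2 mm and lowering.

Emit:
play_rows([
  [[0.06,-0.08,0,0,0,0],[0.12,-0.16,0,0,0,0],[0.12,-0.16,0.1,0,0,0],[0.12,-0.16,0.2,0,0,0],[0.12,-0.16,0.2,0,0,0]],
])

```text
time: 7.75
tool_pos: [564.1, -0.4, 95.4]
tcp_rot: [180.0, 0.0, 121.8]
ft_force: [-0.3, 0.4, -7.1]
finger_gap: 10.0
grip_force: 78.8
```

Emit:
play_rows([
  [[0,0,0.1,0,0,0],[0,0,0.2,0,0,0],[0,0,0.2,0,0,0]],
])

```text
time: 8.05
tool_pos: [564.1, -0.3, 93.7]
tcp_rot: [180.0, 0.0, 121.8]
ft_force: [-1.8, 0.7, -2.3]
finger_gap: 10.3
grip_force: 79.5
```

Emit:
play_rows([
  [[0,0,0.05,0,0,0],[0,0,0.1,0,0,0],[0,0,0.1,0,0,0]],
])

```text
time: 8.35
tool_pos: [564.4, -0.2, 93.7]
tcp_rot: [179.9, 0.0, 121.8]
ft_force: [-4.0, 1.5, 6.6]
finger_gap: 10.0
grip_force: 80.4
```

Emit:
play_rows([
  [[0,0,-0.1,0,0,0],[0,0,-0.1,0,0,0],[0,0,-0.1,0,0,0],[0,0,-0.1,0,0,0]],
], jaw=0.5)

```text
time: 8.75
tool_pos: [564.0, -0.4, 93.3]
tcp_rot: [180.0, 0.0, 121.8]
ft_force: [-0.0, 0.5, -0.3]
finger_gap: 43.0
grip_force: 0.0
```

Emit:
play_rows([
  [[0,0,-1,0,0,0],[0,0,-3,0,0,0],[0,0,-5.5,0,0,0],[0,0,-8,0,0,0],[0,0,-8,0,0,0]],
])

```text
time: 9.25
tool_pos: [566.6, -0.6, 178.8]
tcp_rot: [179.6, 0.3, 121.8]
ft_force: [0.7, 0.1, 0.3]
finger_gap: 42.8
grip_force: 0.0
```

Emit:
play_rows([
  [[1.5,-2,0,0,0,-4],[3.5,-5,0,0,0,-12],[5.2,-7.5,0,0,0,-20],[6.3,-9,0,0,0,-28],[6.3,-9,0,0,0,-36]],
])

```text
time: 9.75
tool_pos: [452.1, 6.0, 173.0]
tcp_rot: [-180.0, -0.0, 158.1]
ft_force: [0.1, -0.4, 0.6]
finger_gap: 42.8
grip_force: 0.0
```

Emit:
play_rows([
  [[0,0,0,0,0,-8],[0,0,0,0,0,-16],[0,0,0,0,0,-18.2],[0,0,0,0,0,-18.2],[0,0,0,0,0,-18.2]],
])

```text
time: 10.25
tool_pos: [454.1, 5.8, 173.3]
tcp_rot: [-180.0, -0.0, 175.9]
ft_force: [-0.5, -0.1, -0.3]
finger_gap: 42.5
grip_force: 0.0
```

```bash
python3 - <<'E'
from h import *
s,d=wrist("w5"); print(s["time"],s["tool_pos"],s["tcp_rot"],s["ft_force"],s["finger_gap"],tool(s,(454.1,5.5,53)))
E
```

```text
10.25 [454.09386813   5.79942021 173.27718517] [-1.79999877e+02 -3.12315239e-03  1.75890579e+02] [-0.45376091 -0.11756616 -0.26394692] 42.54370333449094 [-3.41292149e-03 -2.97952228e-02  1.20277184e+01]
```

View pics/w5.png

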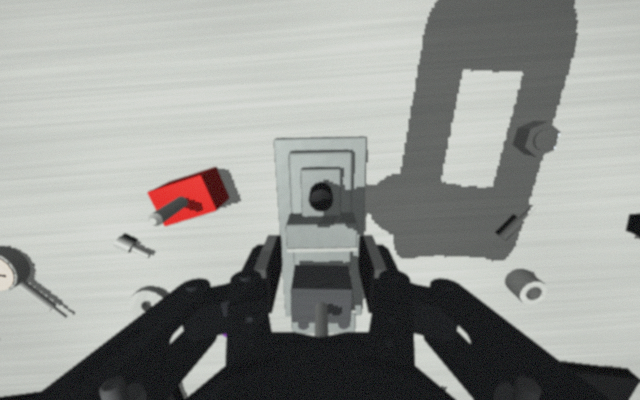

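Knob at (320,197), centred between the fingers; the holder stands square between the jaws at (321,285). Now pinch the knob.

Emit:
play_rows([
  [[0,0,2,0,0,0],[0,0,5,0,0,0],[0,0,8.5,0,0,0],[0,0,11,0,0,0],[0,0,12,0,0,0]],
])

```text
time: 10.8
tool_pos: [451.9, 6.0, 50.4]
tcp_rot: [180.0, -0.3, 175.9]
ft_force: [0.5, 0.7, 0.4]
finger_gap: 42.6
grip_force: 0.0
```

Emit:
play_rows([
  [[0,0,0,0,0,0],[0,0,0,0,0,0],[0,0,0,0,0,0],[0,0,0,0,0,0],[0,0,0,0,0,0]],
], jaw=0, squeeze=80)

```text
time: 11.3
tool_pos: [454.2, 6.4, 53.7]
tcp_rot: [180.0, 0.0, 176.0]
ft_force: [0.2, 4.3, -8.3]
finger_gap: 20.1
grip_force: 78.5
```

Emit:
play_rows([
  [[-0.3,0,0,0,0,0],[-1,0,0,0,0,0],[-1.8,0,0,0,0,0],[-2.4,0,0,0,0,0],[-2.8,0,0,0,0,0]],
])

```text
time: 11.8
tool_pos: [481.8, 5.0, 53.7]
tcp_rot: [179.9, -0.1, 176.0]
ft_force: [-5.0, 8.4, -3.8]
finger_gap: 20.0
grip_force: 79.1
```

Emit:
play_rows([
  [[0,0,0,0,0,0],[0,0,0,0,0,0]],
])

```text
time: 12.0
tool_pos: [482.2, 4.9, 53.8]
tcp_rot: [179.9, -0.0, 176.0]
ft_force: [-0.2, 7.3, -9.0]
finger_gap: 19.8
grip_force: 78.7
```

Emit:
play_rows([
  [[-0.1,0,0,0,0,0],[-0.2,0,0,0,0,0],[-0.3,0,0,0,0,0],[-0.3,0,0,0,0,0]],
])

```text
time: 12.4
tool_pos: [484.2, 4.8, 53.7]
tcp_rot: [179.9, -0.1, 176.0]
ft_force: [-4.8, 8.3, -3.3]
finger_gap: 20.0
grip_force: 79.0
```

Emit:
play_rows([
  [[-0.1,0,0,0,0,0],[-0.2,0,0,0,0,0],[-0.2,0,0,0,0,0]],
])

```text
time: 12.7
tool_pos: [484.4, 4.8, 53.6]
tcp_rot: [179.9, -0.4, 176.0]
ft_force: [-16.9, 8.4, 6.7]
finger_gap: 19.7
grip_force: 80.4
```

Emit:
play_rows([
  [[-0.1,0,0,0,0,0],[-0.1,0,0,0,0,0]],
])

```text
time: 12.9
tool_pos: [484.4, 4.8, 53.6]
tcp_rot: [179.9, -0.5, 176.0]
ft_force: [-23.3, 8.5, 12.0]
finger_gap: 19.7
grip_force: 81.0
```

Emit:
play_rows([
  [[-0.1,0,0,0,0,0],[-0.15,0,0,0,0,0],[-0.15,0,0,0,0,0]],
])

```text
time: 13.2
tool_pos: [484.4, 4.8, 53.6]
tcp_rot: [179.9, -0.7, 176.0]
ft_force: [-31.5, 8.3, 21.8]
finger_gap: 20.2
grip_force: 81.9
```

Emit:
play_rows([
  [[0.3,0,0,0,0,0],[0.5,0,0,0,0,0]],
], jaw=0.5)

```text
time: 13.4
tool_pos: [486.0, 3.4, 55.1]
tcp_rot: [-180.0, 0.2, 176.0]
ft_force: [1.4, 0.0, 0.0]
finger_gap: 42.8
grip_force: 0.0
```

Emit:
play_rows([
  [[0,0,0,0,0,0],[0,0,0,0,0,0],[0,0,-2,0,0,0],[0,0,-4.5,0,0,0],[0,0,-7,0,0,0]],
])

```text
time: 13.9
tool_pos: [484.7, 3.5, 124.2]
tcp_rot: [-180.0, -0.0, 176.0]
ft_force: [0.4, 0.8, 0.2]
finger_gap: 42.9
grip_force: 0.0
```

Emit:
play_rows([
  [[-2,0,-3,0,0,0],[-4,0,-5,0,0,0],[-6,0,-6.5,0,0,0],[-6,0,-6.5,0,0,0],[-6,0,-6.5,0,0,0]],
])

```text
time: 14.4
tool_pos: [544.6, -0.7, 188.2]
tcp_rot: [-180.0, 0.0, 176.0]
ft_force: [-0.4, 0.8, -0.8]
finger_gap: 42.9
grip_force: 0.0
```

```bash
python3 - <<'E'
from h import *
s,d=wrist("w6"); print(s["time"],s["tool_pos"],s["tcp_rot"])
im=d["pixels"][:,:,::-1]
print(proj(d,[(565,-0.4,85),(565,-0.4,137),(484,5,84)]))
p=proj(d,[(565,-.4,85)])[0].astype(int)
y0=max(0,p[1]-110);x0=p[0]-90
cv2.imwrite("pics/w6c.png",cv2.resize(im[y0:y0+150,x0:x0+200],None,fx=4,fy=4,interpolation=cv2.INTER_CUBIC)); print(x0,y0)
E
```

```text
14.4 [544.59520971  -0.70894259 188.23051252] [-1.79993424e+02  8.64989409e-03  1.75970567e+02]
[[321.80798756 214.04270428]
 [322.23262917 238.56511331]
 [321.66702497 125.20061081]]
231 104
```

View pics/w6c.png

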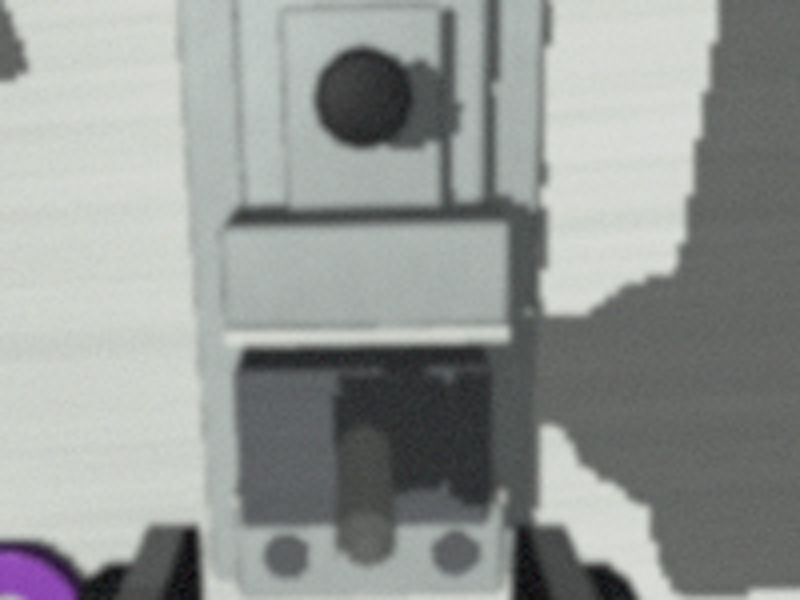

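Block square and centred in the jaws (block edges 237–492 vs. jaw 225–510), sliding jaw against it, pin tip at full-image (322,239), which matches (565,-0.4). Now the ring.

Emit:
play_rows([
  [[-1,-3,0,0,0,0],[-2.7,-7.5,0,0,0,0],[-4.3,-12,0,0,0,0],[-6,-16.8,0,0,0,0],[-7.5,-20.8,0.8,0,0,0]],
], jaw=0.8)

```text
time: 14.95
tool_pos: [604.3, -215.4, 180.2]
tcp_rot: [-180.0, 0.0, 176.0]
ft_force: [0.6, 1.4, -0.2]
finger_gap: 68.3
grip_force: 0.0
```

Emit:
play_rows([
  [[-0.2,-0.8,2,0,0,0],[-0.2,-0.8,4,0,0,0],[-0.2,-0.8,4,0,0,0],[-0.2,-0.8,4,0,0,0]],
])

```text
time: 15.35
tool_pos: [604.8, -220.7, 139.2]
tcp_rot: [179.9, -0.2, 176.0]
ft_force: [0.0, -0.4, 0.6]
finger_gap: 68.1
grip_force: 0.0
```

```bash
cat >> h.py <<'E'
def bright(d,X,z,rad,thr=None,half=70):
    "blobs brighter/darker around expected point; prints hough circles"
    p=proj(d,X)[0].astype(int); g=cv2.cvtColor(d["pixels"],cv2.COLOR_RGB2GRAY)
    y0=max(0,p[1]-half);x0=max(0,p[0]-half); c=cv2.resize(g[y0:p[1]+half,x0:p[0]+half],None,fx=4,fy=4,interpolation=cv2.INTER_CUBIC)
    depth=np.linalg.norm(np.array(d["R"])@np.array([*X[:2],z])+d["t"]); pr=rad/depth*d["mtx"][0,0]*4
    k=cv2.HoughCircles(cv2.GaussianBlur(c,(0,0),2),cv2.HOUGH_GRADIENT_ALT if False else cv2.HOUGH_GRADIENT,1,20,param1=80,param2=18,minRadius=int(pr*.82),maxRadius=int(pr*1.2))
    print("expect px",p,"r",pr/4)
    if k is not None:
        for a in k[0][:4]:
            uv=(x0+(a[0]-1.5)/4,y0+(a[1]-1.5)/4); print(np.round(uv,1),a[2]/4,ray(d,uv,z)[0].round(1))
E
python3 - <<'E'
from h import *
s,d=wrist("w7"); print(s["time"],s["tool_pos"],s["tcp_rot"],s["finger_gap"])
bright(d,(607,-222,12),12,25); bright(d,(607,-222,12),12,9)
E
```

```text
15.35 [ 604.83442289 -220.6949614   139.22358789] [ 1.79940348e+02 -1.55681840e-01  1.75987308e+02] 68.05164935545152
expect px [318 188] r 24.898434912099088
[312.5 191.8] 24.875 [ 609.5 -228.4   12. ]
expect px [318 188] r 8.963436568355672
[311.5 190. ] 8.375 [ 607.6 -229.3   12. ]
```

Emit:
play_rows([
  [[-0.3,-0.8,1,0,0,0],[-0.3,-0.8,3,0,0,0],[-0.3,-0.8,3,0,0,0],[-0.3,-0.8,3,0,0,0]],
])

```text
time: 15.8
tool_pos: [608.4, -229.5, 110.3]
tcp_rot: [180.0, -0.0, 176.0]
ft_force: [-0.4, 0.4, 0.8]
finger_gap: 68.4
grip_force: 0.0
```

```bash
python3 - <<'E'
from h import *
s,d=wrist("w8"); print(s["time"],s["tool_pos"],s["tcp_rot"],s["finger_gap"])
bright(d,(608.5,-228.7,12),12,25); bright(d,(608.5,-228.7,12),12,9)
E
```

```text
15.8 [ 608.35047132 -229.52748987  110.27048177] [ 1.79986077e+02 -4.02280038e-02  1.75993003e+02] 68.39133221285527
expect px [320 195] r 27.694072431003395
[321.5 195. ] 26.825 [ 608.4 -228.1   12. ]
[320.2 201. ] 32.85 [ 614.  -229.6   12. ]
expect px [320 195] r 9.969866075161223
```

Emit:
play_rows([
  [[0,0.1,2,0,0,0],[0,0.1,5,0,0,0],[0,0.1,8,0,0,0],[0,0.1,10,0,0,0],[0,0.1,10.5,0,0,0]],
])

```text
time: 16.35
tool_pos: [607.3, -227.9, 3.3]
tcp_rot: [179.9, -0.2, 176.0]
ft_force: [-0.1, 0.1, -1.1]
finger_gap: 68.3
grip_force: 0.0
```

Emit:
play_rows([
  [[0,0,0.2,0,0,0],[0,0,0.4,0,0,0],[0,0,0.4,0,0,0]],
])

```text
time: 16.65
tool_pos: [609.8, -229.1, 3.0]
tcp_rot: [-179.9, 0.1, 176.0]
ft_force: [0.6, -0.6, -0.3]
finger_gap: 68.3
grip_force: 0.0
```

Emit:
play_rows([
  [[0,0,0,0,0,0],[0,0,0,0,0,0],[0,0,0,0,0,0],[0,0,0,0,0,0],[0,0,0,0,0,0]],
], jaw=0, squeeze=50)

```text
time: 17.15
tool_pos: [609.6, -229.1, 3.3]
tcp_rot: [-180.0, 0.1, 176.0]
ft_force: [-2.8, 0.6, 7.5]
finger_gap: 47.1
grip_force: 50.0
```

Emit:
play_rows([
  [[0,0,-0.5,0,0,0],[0,0,-3,0,0,0],[0,0,-7,0,0,0],[0,0,-11,0,0,0],[0,0,-15,0,0,0]],
])

```text
time: 17.65
tool_pos: [608.2, -228.4, 152.8]
tcp_rot: [180.0, -0.0, 176.0]
ft_force: [1.6, 0.0, -1.5]
finger_gap: 47.0
grip_force: 51.8
```

Emit:
play_rows([
  [[0,0,-2,0,0,0],[0,0,-2.5,0,0,0],[0,0,-2.5,0,0,0],[0,0,-2.5,0,0,0]],
])

```text
time: 18.05
tool_pos: [607.5, -228.1, 174.0]
tcp_rot: [179.9, -0.2, 176.0]
ft_force: [-0.6, 0.1, -2.4]
finger_gap: 47.0
grip_force: 51.8
```

```bash
python3 - <<'E'
from h import *
s,d=wrist("w9"); t=s["tool_pos"];print(s["time"],t,s["tcp_rot"],s["finger_gap"],s["ft_force"])
X=(t[0]-1,t[1],t[2]+9)
bright(d,X,X[2],25,half=90); bright(d,X,X[2],9,half=60)
print(tool(s,(564.7,-0.5,t[2])))
E
```

```text
18.05 [ 607.52284119 -228.13253818  173.96510481] [ 1.79933793e+02 -1.77546961e-01  1.75976711e+02] 46.95171642268108 [-0.56276168  0.14670018 -2.42536385]
expect px [319 252] r 45.67991700234927
[319.8 248.5] 45.725 [ 604.3 -228.   183. ]
[319.5 256.8] 48.0 [ 609.3 -228.5  183. ]
[325.8 254.2] 54.05 [ 608.  -225.1  183. ]
[314.5 249.8] 39.375 [ 604.9 -230.9  183. ]
expect px [319 252] r 16.44477012084574
[319.8 241. ] 16.925 [ 599.9 -227.7  183. ]
[ 5.86881707 22.40666698  0.0440778 ]
```

```bash
python3 - <<'E'
from h import *
d=pickle.load(open("w9.pkl","rb")); g=cv2.cvtColor(d["pixels"],cv2.COLOR_RGB2GRAY)
for x in (310,319,328): print(x,list(g[190:320,x][::2]))
for y in (225,240,250): print(y,list(g[y,255:385][::2]))
for dx in (-4,-2,0,2):
  a=np.array([607.5+dx,-228.1,0]); print(dx,[proj(d,a+[k,0,z])[0].round() for k,z in((-25,183),(-25,171),(-9,183),(-9,171),(9,183),(9,171),(25,183))])
E
```

```text
310 [np.uint8(209), np.uint8(215), np.uint8(212), np.uint8(214), np.uint8(212), np.uint8(216), np.uint8(211), np.uint8(135), np.uint8(96), np.uint8(108), np.uint8(179), np.uint8(221), np.uint8(213), np.uint8(212), np.uint8(212), np.uint8(212), np.uint8(211), np.uint8(211), np.uint8(212), np.uint8(211), np.uint8(209), np.uint8(207), np.uint8(205), np.uint8(196), np.uint8(169), np.uint8(202), np.uint8(215), np.uint8(218), np.uint8(217), np.uint8(214), np.uint8(213), np.uint8(216), np.uint8(167), np.uint8(85), np.uint8(73), np.uint8(71), np.uint8(73), np.uint8(87), np.uint8(102), np.uint8(105), np.uint8(103), np.uint8(99), np.uint8(100), np.uint8(102), np.uint8(99), np.uint8(100), np.uint8(100), np.uint8(101), np.uint8(100), np.uint8(103), np.uint8(124), np.uint8(137), np.uint8(143), np.uint8(145), np.uint8(147), np.uint8(149), np.uint8(141), np.uint8(78), np.uint8(90), np.uint8(139), np.uint8(149), np.uint8(148), np.uint8(142), np.uint8(148), np.uint8(144)]
319 [np.uint8(211), np.uint8(215), np.uint8(212), np.uint8(213), np.uint8(212), np.uint8(216), np.uint8(193), np.uint8(109), np.ui
[... 4581 characters left out ...]
 np.uint8(23), np.uint8(60), np.uint8(75), np.uint8(72), np.uint8(71), np.uint8(73), np.uint8(58)]
-4 [array([316., 203.]), array([316., 196.]), array([318., 232.]), array([318., 223.]), array([321., 262.]), array([321., 251.]), array([323., 287.])]
-2 [array([316., 206.]), array([317., 199.]), array([319., 235.]), array([319., 226.]), array([321., 265.]), array([321., 254.]), array([323., 290.])]
0 [array([317., 210.]), array([317., 203.]), array([319., 239.]), array([319., 229.]), array([321., 269.]), array([321., 257.]), array([323., 293.])]
2 [array([317., 214.]), array([317., 206.]), array([319., 242.]), array([319., 233.]), array([321., 272.]), array([321., 260.]), array([323., 296.])]
```

Profile analysis: the ring is held centred on the TCP (edges match offset 0), level. Moving it over the pin.

Emit:
play_rows([
  [[0.6,2.4,0,0,0,0],[1.8,6.8,0,0,0,0],[3,11.4,0,0,0,0],[4.2,16,0,0,0,0],[5.3,20.2,0,0,0,0]],
])

```text
time: 18.6
tool_pos: [568.0, -21.4, 174.0]
tcp_rot: [180.0, -0.2, 176.0]
ft_force: [1.3, 1.0, -1.5]
finger_gap: 47.1
grip_force: 51.8
```

Emit:
play_rows([
  [[0.6,2.2,0,0,0,0],[0.6,2.2,0,0,0,0],[0.6,2.2,0,0,0,0],[0.6,2.2,0,0,0,0],[0.6,2.2,0,0,0,0]],
])

```text
time: 19.1
tool_pos: [565.4, -2.2, 175.7]
tcp_rot: [-180.0, -0.0, 175.9]
ft_force: [-0.2, -1.0, -1.2]
finger_gap: 47.0
grip_force: 51.9
```

```bash
python3 - <<'E'
from h import *
s=sensors.sense();print(s["time"],s["tool_pos"],s["tcp_rot"],tool(s,(564.7,-0.5,140)))
E
```

```text
19.1 [565.41842559  -2.16389391 175.74882199] [-1.79988943e+02 -4.50852951e-02  1.75894439e+02] [0.08075767 0.16150879 3.57491575]
```

Emit:
play_rows([
  [[0.05,0.15,0.5,0,0,0],[0.05,0.15,1.5,0,0,0],[0.05,0.15,3,0,0,0],[0.05,0.15,4,0,0,0],[0.05,0.15,4.5,0,0,0]],
])

```text
time: 19.6
tool_pos: [564.4, 0.4, 129.3]
tcp_rot: [-180.0, -0.1, 176.0]
ft_force: [0.9, -1.1, -1.1]
finger_gap: 47.0
grip_force: 52.0
```

Emit:
play_rows([
  [[0,0,0.8,0,0,0],[0,0,1.8,0,0,0],[0,0,2.8,0,0,0],[0,0,3.4,0,0,0],[0,0,3.6,0,0,0]],
])

```text
time: 20.1
tool_pos: [564.8, 0.4, 94.4]
tcp_rot: [-180.0, -0.0, 176.0]
ft_force: [0.9, -0.5, -1.4]
finger_gap: 47.1
grip_force: 52.0
```

Emit:
play_rows([
  [[0,0,0.2,0,0,0],[0,0,0.4,0,0,0],[0,0,0.4,0,0,0]],
])

```text
time: 20.4
tool_pos: [565.0, 0.6, 91.2]
tcp_rot: [180.0, -0.0, 176.0]
ft_force: [-0.1, 0.3, -1.7]
finger_gap: 47.3
grip_force: 51.9
```

Emit:
play_rows([
  [[0,-0.1,0.1,0,0,0],[0,-0.1,0.2,0,0,0],[0,-0.1,0.28,0,0,0],[0,-0.1,0.28,0,0,0]],
])

```text
time: 20.8
tool_pos: [565.0, -0.5, 88.5]
tcp_rot: [180.0, -0.0, 176.0]
ft_force: [0.1, 0.1, -1.6]
finger_gap: 47.0
grip_force: 52.0
```

Emit:
play_rows([
  [[0,0,0,0,0,0],[0,0,0,0,0,0],[0,0,0,0,0,0],[0,0,0,0,0,0]],
], jaw=0.75)

```text
time: 21.2
tool_pos: [565.1, -0.5, 88.7]
tcp_rot: [180.0, 0.0, 176.0]
ft_force: [0.1, 0.1, -0.7]
finger_gap: 63.7
grip_force: 0.0
```

Emit:
play_rows([
  [[0,0,-1,0,0,0],[0,0,-3.5,0,0,0],[0,0,-6.5,0,0,0],[0,0,-9.5,0,0,0],[0,0,-10.5,0,0,0]],
])

```text
time: 21.7
tool_pos: [567.0, -0.7, 198.4]
tcp_rot: [-180.0, 0.4, 176.0]
ft_force: [1.0, 0.2, 0.5]
finger_gap: 64.4
grip_force: 0.0
```

```bash
python3 - <<'E'
from h import *
s,d=wrist("w10"); t=s["tool_pos"];print(s["time"],t,s["tcp_rot"],s["finger_gap"],s["ft_force"])
g=cv2.cvtColor(d["pixels"],cv2.COLOR_RGB2GRAY)
bright(d,(564.7,-.5,97),97,25,half=70); print(proj(d,[(564.7,-.5,137),(539.7,-.5,97),(564.7,-25.5,97),(564.7,24.5,97)]))
print(tool(s,(607,250,t[2])))
E
```

```text
21.7 [567.03807133  -0.66980791 198.39929097] [-179.99199875    0.36815843  175.98088187] 64.40474965826625 [0.95488376 0.23108655 0.53169147]
expect px [319 190] r 27.470631604983296
[318.  189.2] 25.325 [563.1  -2.2  97. ]
[323.5 188. ] 23.175 [562.3   2.9  97. ]
[[319.97331075 205.64234478]
 [318.00250436 163.75186762]
 [292.62610929 192.6353134 ]
 [347.44054006 188.96743264]]
[-2.22939116e+00  2.52854263e+01  1.07942583e-02]
```

Emit:
play_rows([
  [[-0.2,2.6,0,0,0,0],[-0.6,7.2,0,0,0,0],[-1,11.9,0,0,0,0],[-1.5,16.6,0,0,0,0],[-1.9,21,0.5,0,0,0]],
], jaw=0.65)

```text
time: 22.25
tool_pos: [598.6, 209.6, 187.9]
tcp_rot: [-180.0, -0.0, 176.0]
ft_force: [0.2, -0.5, 0.4]
finger_gap: 55.2
grip_force: 0.0
```

Emit:
play_rows([
  [[-0.3,3.5,1.5,0,0,0],[-0.3,4.3,3.5,0,0,0],[-0.3,4.3,4.5,0,0,0],[-0.3,4.3,4.5,0,0,0],[-0.3,4.3,4.5,0,0,0]],
])

```text
time: 22.75
tool_pos: [604.6, 249.2, 143.3]
tcp_rot: [-180.0, -0.0, 175.9]
ft_force: [-0.7, 0.3, 1.7]
finger_gap: 55.2
grip_force: 0.0
```

```bash
python3 - <<'E'
from h import *
s,d=wrist("w11"); t=s["tool_pos"];print(s["time"],t,s["tcp_rot"],s["finger_gap"])
bright(d,(605,250,30),30,17,half=60); bright(d,(605,250,30),30,9,half=50)
w=wrist("w11b")[1]; bright(w,(605,250,30),30,17,half=50)
E
```

```text
22.75 [604.58084956 249.1831534  143.33902336] [-1.79965734e+02 -4.09028303e-02  1.75916613e+02] 55.21609549819763
expect px [320 190] r 17.811755686999334
[322.2 188.2] 16.475 [602.6 251.4  30. ]
expect px [320 190] r 9.429753010764353
expect px [320 189] r 17.764879851612513
[322. 186.] 15.375 [601.4 251.5  30. ]
[321.5 191.8] 15.175 [607.1 250.6  30. ]
[322.  197.2] 20.225 [612.7 250.7  30. ]
```

```bash
python3 - <<'E'
from h import *
d=pickle.load(open("w11.pkl","rb")); g=cv2.cvtColor(d["pixels"],cv2.COLOR_RGB2GRAY)
for x in (318,322,326): print(x,g[150:230,x][::2].tolist())
for y in (180,190): print(y,g[y,290:355][::2].tolist())
for X in (600,604,608): print(X,[proj(d,[X+k,251.3,z])[0][1].round() for k,z in((-17,0),(-17,30),(-9,30),(9,0),(9,30),(17,30))])
E
```

```text
318 [206, 206, 210, 208, 206, 206, 208, 210, 210, 206, 205, 155, 98, 100, 153, 224, 220, 212, 177, 115, 103, 104, 88, 77, 75, 77, 84, 100, 103, 105, 160, 208, 207, 209, 208, 208, 207, 210, 212, 209]
322 [206, 206, 207, 205, 206, 208, 209, 209, 211, 208, 203, 128, 84, 87, 171, 222, 218, 202, 167, 176, 178, 114, 96, 80, 75, 81, 80, 97, 103, 103, 117, 149, 179, 206, 209, 206, 205, 207, 212, 206]
326 [207, 207, 206, 207, 206, 209, 206, 207, 205, 203, 207, 149, 81, 83, 155, 220, 216, 210, 194, 195, 128, 98, 88, 73, 74, 78, 81, 99, 103, 104, 101, 100, 109, 157, 204, 207, 207, 210, 208, 207]
180 [210, 211, 213, 211, 207, 212, 212, 212, 207, 162, 115, 133, 164, 203, 224, 225, 222, 222, 220, 202, 164, 114, 78, 76, 92, 98, 131, 201, 205, 206, 205, 205, 205]
190 [209, 211, 212, 210, 210, 209, 211, 203, 187, 219, 220, 210, 158, 108, 103, 102, 178, 164, 128, 125, 138, 205, 215, 214, 192, 110, 100, 128, 184, 165, 132, 122, 101]
600 [np.float64(162.0), np.float64(168.0), np.float64(176.0), np.float64(186.0), np.float64(195.0), np.float64(203.0)]
604 [np.float64(166.0), np.float64(172.0), np.float64(181.0), np.float64(190.0), np.float64(199.0), np.float64(206.0)]
608 [np.float64(170.0), np.float64(176.0), np.float64(185.0), np.float64(194.0), np.float64(203.0), np.float64(210.0)]
```

Sleeve profile gives centre (608.5, 251.3).

Emit:
play_rows([
  [[-0.4,0.2,2,0,0,0],[-0.4,0.2,5.5,0,0,0],[-0.4,0.2,9,0,0,0],[-0.4,0.2,11.8,0,0,0],[-0.4,0.2,13,0,0,0]],
])

```text
time: 23.35
tool_pos: [607.5, 250.7, 11.1]
tcp_rot: [-179.9, -0.2, 175.9]
ft_force: [0.2, -0.7, 0.2]
finger_gap: 55.4
grip_force: 0.0
```

Emit:
play_rows([
  [[0,0,0.4,0,0,0],[0,0,0.8,0,0,0],[0,0,0.8,0,0,0],[0,0,0.8,0,0,0]],
])

```text
time: 23.75
tool_pos: [610.0, 252.4, 7.3]
tcp_rot: [179.9, 0.1, 176.0]
ft_force: [-0.3, -0.6, 0.4]
finger_gap: 55.4
grip_force: 0.0
```

Emit:
play_rows([
  [[0,0,0,0,0,0],[0,0,0,0,0,0],[0,0,0,0,0,0],[0,0,0,0,0,0],[0,0,0,0,0,0]],
], jaw=0, squeeze=50)

```text
time: 24.25
tool_pos: [609.7, 252.4, 6.7]
tcp_rot: [180.0, 0.1, 176.0]
ft_force: [0.2, 0.5, 5.8]
finger_gap: 31.3
grip_force: 50.4
```

Emit:
play_rows([
  [[0,0,-0.5,0,0,0],[0,0,-3,0,0,0],[0,0,-7,0,0,0],[0,0,-11,0,0,0],[0,0,-15,0,0,0]],
])

```text
time: 24.75
tool_pos: [608.1, 251.8, 156.4]
tcp_rot: [-180.0, -0.1, 176.0]
ft_force: [-0.3, 0.1, -1.8]
finger_gap: 31.7
grip_force: 49.8
```

Emit:
play_rows([
  [[0,0,-2,0,0,0],[0,0,-2.5,0,0,0],[0,0,-2.5,0,0,0],[0,0,-2.5,0,0,0],[0,0,-2.5,0,0,0]],
])

```text
time: 25.25
tool_pos: [607.5, 251.6, 177.6]
tcp_rot: [-179.9, -0.2, 176.0]
ft_force: [-0.3, -0.5, -1.9]
finger_gap: 31.5
grip_force: 49.8
```

```bash
python3 - <<'E'
from h import *
s,d=wrist("w12"); t=s["tool_pos"];print(s["time"],t,s["tcp_rot"],s["finger_gap"],s["ft_force"])
g=cv2.cvtColor(d["pixels"],cv2.COLOR_RGB2GRAY)
for x in (314,320,326): print(x,g[190:320,x][::2].tolist())
b=t[2]-5
for X in (-3,0,3): print(X,[proj(d,[t[0]+X+k,t[1],z])[0][1].round() for k,z in((-17,b),(-17,b+30),(-9,b+30),(9,b),(9,b+30),(17,b+30))])
print(tool(s,(564.8,-0.5,t[2])))
E
```

```text
25.25 [607.4770211  251.60298829 177.63853588] [-179.90692449   -0.22685352  175.97658361] 31.540718948673135 [-0.2867431  -0.46724317 -1.92141043]
314 [212, 206, 211, 212, 212, 212, 210, 213, 214, 213, 212, 215, 206, 129, 97, 93, 98, 96, 95, 97, 93, 97, 95, 119, 213, 229, 222, 216, 215, 203, 138, 181, 164, 79, 75, 77, 75, 73, 76, 81, 80, 80, 77, 77, 78, 79, 85, 101, 104, 105, 102, 103, 102, 169, 212, 216, 215, 213, 211, 214, 216, 212, 211, 207, 211]
320 [209, 206, 212, 211, 212, 213, 212, 210, 211, 210, 212, 216, 203, 127, 89, 91, 88, 89, 88, 90, 92, 89, 91, 110, 201, 226, 220, 216, 215, 205, 150, 203, 195, 104, 74, 74, 77, 79, 76, 76, 77, 78, 76, 81, 78, 79, 82, 96, 104, 104, 103, 104, 103, 170, 208, 216, 215, 212, 213, 214, 214, 211, 213, 210, 206]
326 [209, 208, 209, 211, 212, 210, 206, 212, 212, 211, 211, 215, 204, 128, 81, 81, 83, 84, 83, 79, 81, 81, 85, 103, 191, 224, 219, 219, 215, 206, 136, 170, 146, 78, 75, 78, 75, 74, 74, 75, 75, 78, 80, 76, 81, 76, 87, 103, 107, 103, 102, 104, 101, 127, 144, 126, 98, 81, 64, 52, 42, 42, 33, 33, 37]
-3 [np.float64(210.0), np.float64(232.0), np.float64(248.0), np.float64(251.0), np.float64(281.0), np.float64(295.0)]
0 [np.float64(215.0), np.float64(238.0), np.float64(253.0), np.float64(256.0), np.float64(286.0), np.float64(300.0)]
3 [np.float64(220.0), np.float64(244.0), np.float64(259.0), np.float64(260.0), np.float64(291.0), np.float64(305.0)]
[  2.48830509 -25.44755716   0.05119105]
```

Sleeve held, centred within ~1 mm. Carrying it to the pin.

Emit:
play_rows([
  [[0.2,-2.4,0,0,0,0],[0.7,-7,0,0,0,0],[1.2,-11.8,0,0,0,0],[1.7,-16.5,0,0,0,0],[2.2,-21.2,0,0,0,0]],
])

```text
time: 25.8
tool_pos: [570.8, 40.6, 179.3]
tcp_rot: [-180.0, -0.1, 176.0]
ft_force: [1.4, 0.1, -1.3]
finger_gap: 31.4
grip_force: 50.0
```

Emit:
play_rows([
  [[0.3,-4.2,0,0,0,0],[0.3,-4.2,0,0,0,0],[0.3,-4.2,0,0,0,0],[0.3,-4.2,0,0,0,0],[0.3,-4.2,0,0,0,0]],
])

```text
time: 26.3
tool_pos: [566.1, 1.7, 180.1]
tcp_rot: [180.0, -0.0, 176.1]
ft_force: [0.5, 0.2, -1.9]
finger_gap: 31.6
grip_force: 50.1
```

```bash
python3 - <<'E'
from h import *
s=sensors.sense();print(s["time"],s["tool_pos"],s["tcp_rot"],tool(s,(565.2,-0.5,140)))
E
```

```text
26.3 [566.07230182   1.68961611 180.09419758] [ 1.79983126e+02 -3.40267810e-02  1.76069428e+02] [ 0.06963458 -0.22560678  4.00939555]
```

Emit:
play_rows([
  [[0.05,-0.2,0.3,0,0,0],[0.05,-0.2,1,0,0,0],[0.05,-0.2,2,0,0,0],[0.05,-0.2,2.6,0,0,0],[0.05,-0.2,2.6,0,0,0]],
])

```text
time: 26.8
tool_pos: [564.2, -1.3, 152.5]
tcp_rot: [180.0, -0.2, 176.0]
ft_force: [0.3, 0.2, -1.1]
finger_gap: 31.1
grip_force: 50.1
```

Emit:
play_rows([
  [[0,0,0,0,0,0],[0,0,0,0,0,0]],
])

```text
time: 27.0
tool_pos: [565.7, -1.6, 154.9]
tcp_rot: [-180.0, 0.0, 176.0]
ft_force: [0.4, 0.3, -1.1]
finger_gap: 31.4
grip_force: 50.1
```

Emit:
play_rows([
  [[0,0.1,0.5,0,0,0],[0,0.1,1.4,0,0,0],[0,0.1,2.4,0,0,0],[0,0.1,3.4,0,0,0],[0,0.1,4,0,0,0]],
])

```text
time: 27.5
tool_pos: [564.5, -0.5, 112.5]
tcp_rot: [-180.0, -0.1, 176.0]
ft_force: [-1.0, -0.1, -1.3]
finger_gap: 31.2
grip_force: 50.1
```

Emit:
play_rows([
  [[0,0,0.4,0,0,0],[0,0,0.8,0,0,0],[0,0,0.9,0,0,0],[0,0,0.9,0,0,0]],
])

```text
time: 27.9
tool_pos: [565.5, -0.5, 105.5]
tcp_rot: [-180.0, 0.0, 176.0]
ft_force: [-0.1, 0.6, -0.5]
finger_gap: 31.5
grip_force: 50.1
```

Emit:
play_rows([
  [[0,0,0.1,0,0,0],[0,0,0.2,0,0,0],[0,0,0.2,0,0,0]],
])

```text
time: 28.2
tool_pos: [565.7, -0.5, 103.8]
tcp_rot: [-180.0, 0.0, 176.0]
ft_force: [0.5, 0.0, -0.7]
finger_gap: 31.7
grip_force: 50.3
```

Release and rise, then go to the cap nut at about (425, 240).

Emit:
play_rows([
  [[0,0,0,0,0,0],[0,0,0,0,0,0],[0,0,0,0,0,0],[0,0,0,0,0,0]],
], jaw=0.65)

```text
time: 28.6
tool_pos: [565.6, -0.5, 103.6]
tcp_rot: [-180.0, 0.0, 176.0]
ft_force: [0.6, 0.1, 0.2]
finger_gap: 55.4
grip_force: 0.0
```

Emit:
play_rows([
  [[0,0,-1,0,0,0],[0,0,-3.5,0,0,0],[0,0,-6.5,0,0,0],[0,0,-9,0,0,0],[0,0,-9,0,0,0]],
])

```text
time: 29.1
tool_pos: [568.3, -0.7, 199.4]
tcp_rot: [-180.0, 0.5, 176.0]
ft_force: [0.3, -0.6, 0.3]
finger_gap: 55.5
grip_force: 0.0
```

```bash
python3 - <<'E'
from h import *
s,d=wrist("w13"); t=s["tool_pos"];print(s["time"],t,s["tcp_rot"],s["finger_gap"],s["ft_force"])
print(tool(s,(425,240,t[2])))
g=cv2.cvtColor(d["pixels"],cv2.COLOR_RGB2GRAY)
p=proj(d,[(565,-.5,137)])[0];print(p,[proj(d,[565+k,-.5,z])[0][1].round() for k,z in((-25,97),(-17,97),(-17,127),(-9,127),(-6,137),(6,137),(17,127))])
print(g[140:270,320][::2].tolist())
for y in (185,195): print(y,g[y,270:370][::2].tolist())
E
```

```text
29.1 [568.28093903  -0.74947158 199.39385934] [-179.99013333    0.4861757   175.98217039] 55.540427917683985 [ 0.30835001 -0.60349173  0.26476474]
[15.97916125 23.01182925 -0.13955507]
[319.99373881 203.90672535] [np.float64(162.0), np.float64(171.0), np.float64(179.0), np.float64(189.0), np.float64(197.0), np.float64(211.0), np.float64(219.0)]
[177, 174, 173, 172, 170, 170, 171, 169, 166, 138, 105, 180, 215, 212, 209, 209, 175, 92, 84, 82, 139, 219, 220, 210, 197, 117, 87, 82, 89, 144, 171, 179, 203, 187, 143, 88, 99, 100, 102, 120, 165, 171, 171, 169, 199, 210, 209, 206, 208, 205, 202, 205, 206, 212, 212, 206, 209, 205, 207, 205, 212, 212, 211, 210, 208]
185 [207, 206, 206, 206, 205, 177, 171, 175, 179, 146, 97, 118, 200, 218, 216, 214, 172, 114, 162, 219, 225, 223, 219, 217, 217, 215, 215, 214, 215, 214, 206, 186, 118, 74, 93, 98, 102, 119, 103, 65, 90, 80, 85, 85, 84, 79, 88, 102, 102, 99]
195 [203, 202, 202, 205, 204, 195, 175, 174, 174, 166, 110, 96, 152, 207, 207, 194, 216, 217, 214, 197, 124, 81, 97, 98, 92, 85, 75, 74, 70, 91, 160, 211, 213, 210, 192, 123, 103, 100, 66, 47, 51, 68, 83, 82, 84, 81, 93, 100, 98, 101]
```

Profile matches: ring, sleeve and pin tip stacked concentrically. Going to the cap.

Emit:
play_rows([
  [[1.4,2,0,0,0,0],[4,5.8,0,0,0,0],[6.7,9.6,0,0,0,0],[9.4,13.5,0,0,0,0],[12,17.3,0,0,0,0]],
])

```text
time: 29.65
tool_pos: [456.1, 181.6, 192.5]
tcp_rot: [-180.0, -0.1, 175.9]
ft_force: [0.4, 0.7, 0.3]
finger_gap: 55.4
grip_force: 0.0
```

Emit:
play_rows([
  [[2.4,3.5,1,0,0,0],[3.8,5.6,3,0,0,0],[3.8,5.6,5,0,0,0],[3.8,5.6,5,0,0,0],[3.8,5.6,5,0,0,0]],
])

```text
time: 30.15
tool_pos: [423.4, 238.6, 143.0]
tcp_rot: [-179.9, -0.1, 176.0]
ft_force: [0.1, -0.0, 1.2]
finger_gap: 55.7
grip_force: 0.0
```

```bash
python3 - <<'E'
from h import *
s,d=wrist("w14"); t=s["tool_pos"];print(s["time"],t,s["tcp_rot"],s["finger_gap"])
im=d["pixels"][:,:,::-1]; p=proj(d,[(425,240,20)])[0].astype(int);print(p)
x0,y0=p[0]-40,p[1]-40
cv2.imwrite("pics/w14c.png",cv2.resize(im[y0:y0+80,x0:x0+80],None,fx=7,fy=7,interpolation=cv2.INTER_CUBIC))
E
```

```text
30.15 [423.36564442 238.57282923 143.00746891] [-1.79941273e+02 -9.71990860e-02  1.75979712e+02] 55.70401248637616
[321 189]
```

View pics/w14c.png

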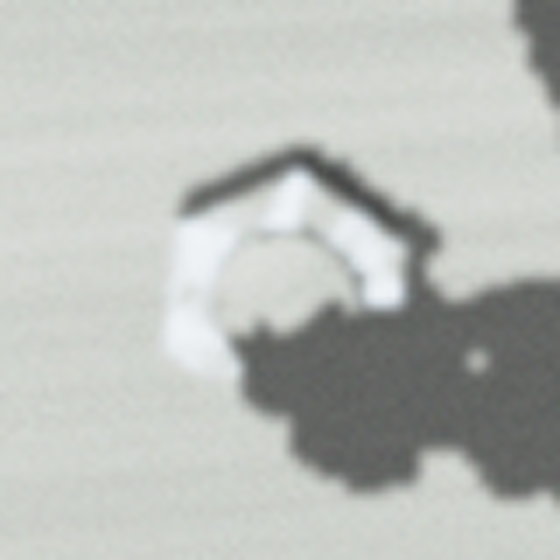

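The crop shows the hexagon partly in the hand's shadow. Top corner is (302,168), left flat (178,220)-(168,350), boss centre about (288,311). The left flat is nearly square to the closing line, rotated about 3.7° clockwise.

```bash
python3 - <<'E'
from h import *
d=pickle.load(open("w14.pkl","rb")); q=lambda x,y:(281+(x-3)/7,149+(y-3)/7)
a=ray(d,q(293,302),20)[0];b=ray(d,q(289,311),24)[0];print(a,b)
l=ray(d,[q(178,220),q(168,350),q(302,168),q(412,240)],20); print(l.round(1)); 
for i,j in((0,1),(0,2),(2,3)): e=l[j]-l[i];print(np.hypot(*e[:2]),np.degrees(np.arctan2(e[1],e[0])))
c=ray(d,[q(185,208),q(300,150),q(435,240)],0); print(c.round(1)); print([np.degrees(np.arctan2(*(c[k+1]-c[k])[1::-1])) for k in (0,1)])
s=sensors.sense(); print(s["tool_pos"],tool(s,((a[0]+b[0])/2,(a[1]+b[1])/2,5)))
E
```

```text
[427.57233074 240.61237931  20.        ] [427.66395115 240.01641051  24.        ]
[[414.5 225.4  20. ]
 [433.5 222.3  20. ]
 [408.3 243.2  20. ]
 [419.7 257.9  20. ]]
19.167057742943474 -9.10441205793296
18.83496855063692 109.22452597875768
18.585171762488716 52.32267133168795
[[417.7 225.2   0. ]
 [410.  243.    0. ]
 [425.2 262.4   0. ]]
[np.float64(113.23492606102724), np.float64(51.90394330211642)]
[424.2520224  238.6592289  143.97083276] [-0.32359926  0.19035834 13.8970743 ]
```

Emit:
play_rows([
  [[-0.32,0.18,2,0,0,4.3],[-0.32,0.18,5.5,0,0,4.3],[-0.32,0.18,9,0,0,4.3],[-0.32,0.18,12,0,0,4.3],[-0.32,0.18,13,0,0,4.3]],
])

```text
time: 30.7
tool_pos: [426.1, 239.2, 11.3]
tcp_rot: [-179.9, -0.2, 171.6]
ft_force: [-0.7, -0.5, -0.0]
finger_gap: 55.3
grip_force: 0.0
```

Emit:
play_rows([
  [[0,0,0.5,0,0,0],[0,0,1,0,0,0],[0,0,1,0,0,0],[0,0,1,0,0,0]],
])

```text
time: 31.1
tool_pos: [428.4, 241.0, 4.9]
tcp_rot: [179.9, 0.1, 171.7]
ft_force: [-0.5, 0.8, 0.6]
finger_gap: 55.6
grip_force: 0.0
```

Emit:
play_rows([
  [[0,0,0,0,0,0],[0,0,0,0,0,0],[0,0,0,0,0,0],[0,0,0,0,0,0],[0,0,0,0,0,0]],
], jaw=0, squeeze=50)

```text
time: 31.6
tool_pos: [428.1, 240.9, 4.6]
tcp_rot: [179.9, 0.1, 171.7]
ft_force: [-0.5, 0.4, 6.3]
finger_gap: 30.8
grip_force: 50.5
```

Emit:
play_rows([
  [[0,0,-0.5,0,0,0],[0,0,-3,0,0,0],[0,0,-7,0,0,0],[0,0,-11,0,0,0],[0,0,-15,0,0,0]],
])

```text
time: 32.1
tool_pos: [426.6, 240.3, 154.9]
tcp_rot: [-180.0, -0.0, 171.7]
ft_force: [1.4, -0.4, -1.0]
finger_gap: 31.4
grip_force: 49.8
```

Emit:
play_rows([
  [[0,0,-2,0,0,0],[0,0,-4,0,0,0],[0,0,-4.5,0,0,0],[0,0,-4.5,0,0,0],[0,0,-4.5,0,0,0]],
])

```text
time: 32.6
tool_pos: [426.6, 240.3, 197.1]
tcp_rot: [-179.9, -0.1, 171.7]
ft_force: [0.3, 0.6, -2.0]
finger_gap: 30.7
grip_force: 49.8
```

```bash
python3 - <<'E'
from h import *
s,d=wrist("w15"); t=s["tool_pos"];print(s["time"],t,s["tcp_rot"],s["finger_gap"],s["ft_force"])
g=cv2.cvtColor(d["pixels"],cv2.COLOR_RGB2GRAY)
for x in (314,320,326): print(x,g[190:320,x][::2].tolist())
for y in (240,255): print(y,g[y,260:380][::2].tolist())
b=t[2]-5
for X in (-3,0,3): print(X,[proj(d,[t[0]+X+k,t[1],z])[0][1].round() for k,z in((-18.5,b),(-18.5,b+20),(-11,b+20),(-11,b+24),(11,b+24),(18.5,b+20))])
print(tool(s,(565,-0.5,t[2])))
E
```

```text
32.6 [426.57900448 240.26115675 197.0853153 ] [-1.79939291e+02 -9.64376242e-02  1.71678588e+02] 30.689519790815964 [ 0.30189287  0.62534053 -2.00907736]
314 [204, 206, 207, 208, 207, 204, 204, 204, 206, 205, 205, 206, 177, 114, 97, 96, 92, 80, 74, 99, 152, 159, 169, 220, 224, 143, 88, 83, 99, 104, 103, 103, 99, 100, 102, 96, 96, 101, 98, 101, 102, 101, 99, 103, 97, 100, 97, 98, 119, 188, 208, 209, 209, 208, 210, 209, 211, 208, 207, 205, 205, 207, 206, 207, 208]
320 [203, 207, 206, 209, 203, 204, 206, 205, 204, 205, 203, 151, 81, 71, 75, 73, 68, 76, 88, 97, 98, 100, 104, 96, 99, 93, 83, 95, 105, 106, 101, 98, 98, 101, 96, 99, 102, 99, 97, 97, 99, 98, 100, 101, 103, 96, 97, 100, 102, 108, 180, 208, 206, 208, 210, 209, 209, 206, 204, 203, 204, 208, 206, 206, 207]
326 [206, 204, 206, 205, 202, 206, 203, 206, 205, 206, 208, 205, 181, 98, 70, 72, 73, 71, 71, 78, 94, 95, 98, 100, 97, 101, 86, 88, 100, 103, 100, 98, 99, 98, 96, 99, 100, 99, 101, 100, 98, 100, 101, 99, 98, 99, 98, 98, 132, 196, 209, 208, 206, 209, 208, 209, 209, 205, 204, 202, 204, 206, 207, 203, 209]
240 [212, 211, 208, 209,
[... 218 characters left out ...]
 197, 204, 204, 203, 207, 206, 209, 209]
255 [167, 61, 29, 41, 37, 41, 66, 79, 78, 73, 74, 66, 33, 31, 35, 85, 101, 95, 98, 97, 91, 99, 103, 101, 105, 101, 100, 100, 101, 105, 103, 98, 98, 95, 100, 97, 99, 99, 101, 97, 88, 97, 98, 96, 97, 68, 26, 14, 35, 71, 71, 74, 72, 72, 55, 26, 30, 27, 22, 77]
-3 [np.float64(208.0), np.float64(221.0), np.float64(235.0), np.float64(239.0), np.float64(277.0), np.float64(285.0)]
0 [np.float64(213.0), np.float64(227.0), np.float64(240.0), np.float64(244.0), np.float64(282.0), np.float64(290.0)]
3 [np.float64(218.0), np.float64(232.0), np.float64(246.0), np.float64(250.0), np.float64(287.0), np.float64(295.0)]
[-1.71807819e+01 -2.18193438e+01 -5.79878524e-03]
```

Cap held centred (offset ≈0). Carrying it over the pin.

Emit:
play_rows([
  [[-1.2,-1.6,0,0,0,0],[-3.8,-4.8,0,0,0,0],[-6.6,-8.4,0,0,0,0],[-9.4,-12,0,0,0,0],[-12.2,-15.4,0,0,0,0]],
])

```text
time: 33.15
tool_pos: [525.5, 68.8, 196.9]
tcp_rot: [-180.0, -0.1, 171.7]
ft_force: [1.2, 0.6, -1.5]
finger_gap: 30.7
grip_force: 49.8
```

Emit:
play_rows([
  [[-2.5,-3.2,0,0,0,0],[-4.3,-5.4,0,0,0,0],[-5,-6.4,0,0,0,0],[-5,-6.4,0,0,0,0],[-5,-6.4,0,0,0,0]],
])

```text
time: 33.65
tool_pos: [565.1, 0.8, 197.5]
tcp_rot: [180.0, -0.1, 171.7]
ft_force: [1.0, 0.5, -0.4]
finger_gap: 31.0
grip_force: 49.8
```

Emit:
play_rows([
  [[0,0,0.5,0,0,0],[0,0,1.5,0,0,0],[0,0,2.5,0,0,0],[0,0,2.5,0,0,0],[0,0,2.5,0,0,0]],
])

```text
time: 34.15
tool_pos: [565.3, 0.3, 172.8]
tcp_rot: [-180.0, -0.1, 171.7]
ft_force: [-0.1, 0.1, -1.3]
finger_gap: 30.6
grip_force: 49.8
```

```bash
python3 - <<'E'
from h import *
s=sensors.sense();print(s["time"],s["tool_pos"],s["tcp_rot"],tool(s,(565.1,-0.5,145)))
E
```

```text
34.15 [5.65346633e+02 2.86222878e-01 1.72762908e+02] [-1.79997366e+02 -7.79832132e-02  1.71701775e+02] [ 0.00927916 -0.08123104  2.77630975]
```

Emit:
play_rows([
  [[0,-0.08,0.5,0,0,0],[0,-0.08,1.2,0,0,0],[0,-0.08,2,0,0,0],[0,-0.08,2.8,0,0,0],[0,-0.08,3.2,0,0,0]],
])

```text
time: 34.65
tool_pos: [565.1, -0.8, 140.0]
tcp_rot: [-180.0, -0.1, 171.7]
ft_force: [-1.2, -0.2, -1.3]
finger_gap: 30.3
grip_force: 49.8
```

Emit:
play_rows([
  [[0,0,0.3,0,0,0],[0,0,0.6,0,0,0],[0,0,0.7,0,0,0],[0,0,0.7,0,0,0]],
])

```text
time: 35.05
tool_pos: [565.8, -0.8, 134.5]
tcp_rot: [-180.0, 0.0, 171.7]
ft_force: [-0.2, 0.1, -1.5]
finger_gap: 30.9
grip_force: 49.8
```

Emit:
play_rows([
  [[0,0,0.1,0,0,0],[0,0,0.2,0,0,0],[0,0,0.2,0,0,0]],
])

```text
time: 35.35
tool_pos: [565.8, -0.8, 132.5]
tcp_rot: [-180.0, 0.0, 171.7]
ft_force: [0.4, 0.2, -0.4]
finger_gap: 31.3
grip_force: 49.8
```

Emit:
play_rows([
  [[0,0,0.05,0,0,0],[0,0,0.1,0,0,0],[0,0,0.1,0,0,0]],
])

```text
time: 35.65
tool_pos: [565.9, -0.8, 131.6]
tcp_rot: [180.0, 0.0, 171.7]
ft_force: [0.3, -0.1, -0.4]
finger_gap: 30.7
grip_force: 49.9
```

Emit:
play_rows([
  [[0,0,0,0,0,0],[0,0,0,0,0,0],[0,0,0,0,0,0],[0,0,0,0,0,0]],
], jaw=0.65)

```text
time: 36.05
tool_pos: [565.8, -0.9, 131.6]
tcp_rot: [-180.0, 0.0, 171.7]
ft_force: [-0.3, 0.5, 0.9]
finger_gap: 55.8
grip_force: 0.0
```

Emit:
play_rows([
  [[0,0,-1,0,0,0],[0,0,-3.5,0,0,0],[0,0,-6.5,0,0,0],[0,0,-9,0,0,0],[0,0,-9,0,0,0]],
])

```text
time: 36.55
tool_pos: [568.4, -1.1, 227.4]
tcp_rot: [180.0, 0.5, 171.7]
ft_force: [0.7, -0.7, 0.9]
finger_gap: 55.5
grip_force: 0.0
```

Emit:
play_rows([
  [[0,0,0,0,0,0],[0,0,0,0,0,0],[0,0,0,0,0,0]],
])

```text
time: 36.85
tool_pos: [565.0, -0.8, 220.1]
tcp_rot: [-180.0, -0.1, 171.7]
ft_force: [0.5, -0.3, 0.8]
finger_gap: 55.4
grip_force: 0.0
```

```bash
python3 - <<'E'
from h import *
s,d=wrist("w16"); t=s["tool_pos"];print(s["time"],t,s["tcp_rot"],s["finger_gap"],s["ft_force"])
g=cv2.cvtColor(d["pixels"],cv2.COLOR_RGB2GRAY)
k=[proj(d,[565+k,-.5,z])[0].round() for k,z in((-25,97),(-17,97),(-17,127),(-18.5,147),(-11,151),(11,151),(18.5,147))];print(k)
print(g[120:280,int(k[4][0])][::2].tolist())
y=int(k[4][1])+14; print(y,g[y,260:380][::2].tolist(),[proj(d,[565,-.5+q,147])[0].round() for q in(-16,16)])
E
```

```text
36.85 [564.9776203   -0.77735037 220.07059758] [-1.79991351e+02 -1.39266958e-01  1.71677877e+02] 55.3769591474044 [ 0.45604324 -0.33903176  0.83246089]
[array([316., 163.]), array([318., 171.]), array([317., 178.]), array([317., 183.]), array([318., 193.]), array([322., 218.]), array([323., 225.])]
[176, 173, 173, 171, 171, 171, 147, 98, 153, 177, 177, 175, 172, 174, 172, 172, 172, 164, 168, 157, 112, 144, 209, 212, 208, 209, 165, 88, 84, 86, 94, 117, 200, 220, 221, 216, 206, 203, 216, 213, 209, 196, 123, 96, 102, 100, 101, 101, 97, 94, 99, 98, 150, 196, 200, 205, 203, 206, 199, 202, 196, 200, 202, 207, 205, 207, 205, 203, 202, 205, 208, 208, 202, 201, 200, 201, 200, 203, 207, 202]
207 [201, 202, 206, 201, 202, 202, 202, 199, 202, 200, 200, 199, 203, 195, 177, 175, 167, 163, 154, 151, 139, 103, 97, 93, 90, 98, 96, 97, 98, 98, 101, 94, 100, 99, 100, 96, 96, 95, 98, 97, 81, 59, 57, 78, 118, 125, 93, 76, 83, 82, 81, 88, 176, 206, 206, 207, 205, 207, 209, 206] [array([301., 207.]), array([340., 202.])]
```

The cap's edges match the predicted seated position, and the gripper is clear. Handing in.

```bash
python3 -c "
from bench import job
print(job.hand_in())"
```

```text
the job is handed in; nothing more can be done
None
```

I clamped the holder body on the parallels, stacked the ring, sleeve and cap nut on its pin, and handed the job in at about 37 s. My last camera and force checks all matched, but the hand-in returned no verdict.

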